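# Walk the cast-iron lapping plate home and cam it fast

## Robot

A 7-joint arm with a two-finger parallel gripper is mounted at the origin on the work surface; the furniture and walls round the work are solid. World frame = base frame: x ahead of the robot, y to its left, z up, the work surface at z = 0. Lengths are in m, angles in rad, forces in N, time in s.
With the tool pointing down it reaches from about 0.4 to 0.875 m from the base axis. Payload 19.3 kg.
Tool frame: the origin (TCP) lies between the finger pads; the fingertips stand 17 mm ahead of it and the grasp point (between the pads) lies 2 mm behind it (bot.finger_overhang is the distance from the TCP to the fingertips, in m); z points along the fingers, y is the line along which they close (so a half turn about z gives the same grasp; the last joint's range is limited). The gripper opens to 85 mm and grips with 20 to 120 N. Pads are 22 mm wide; open, the fingers measure 114 mm over their backs; the gripper's body (76 mm by 85 mm) begins 54 mm behind the grasp point. The pads swing forward as they close: fully open they stand 13 mm farther back than shut.
Start: joints at [1.031, 0.521, -0.036, 1.599, 0.021, 1.021, -0.113], TCP at [0.283, -0.557, 0.248] pointing down, gripper open.
Joint ranges: [-2.91, 2.91], [-0.3, 2.13], [-1.5, 1.42], [0.17, 2.43], [-1.26, 4.41], [0.16, 1.93], [-2.52, 2.52]. Speed limits (rad/s): [1.89, 1.89, 2.39, 2.39, 3.01, 3.01, 3.01].

## Interface

Orientations are given as [roll, pitch, yaw] about the fixed x, y, z axes, in that order (R = Rz(yaw) Ry(pitch) Rx(roll)).
In Python, from workcell import observe, grab_frame, bot gives the robot as it stands.
- The arm moves only by the shell command python3 -m crank 'ROWS' [FORCE]. ROWS is a JSON object of lists of equal length, an entry for each row: "linear": the shift along the world's x, y, z each as a share of 0.25 m, from -1 to 1, a list of three; "delta_rot": the turn, a rotation vector about the world's x, y, z each as a share of 30 degrees, from -1 to 1, a list of three; "fingers": the opening, from -1 (shut) to 1 (fully open). In form: {"linear": [[dx, dy, dz], ...], "delta_rot": [[rx, ry, rz], ...], "fingers": [fingers, ...]}. A call has 1 to 5 rows; each row is the pose to reach, as a shift and turn from the pose commanded when the call began; what a row does not reach only later rows make up. A row lasts 1/10 s, in which the tool goes at most 50 mm and 8.59 degrees, less where a joint would pass 70% of its speed; a pose out of reach is approached as far as the arm can. A call with a number of a shift or a turn outside -1 to 1 is refused whole. A call with a gripper value outside its range is refused whole. The fingers move at their own pace and stop on an object; FORCE is the grip in N (left out, the last holds). Time passes only in rows, so rows that repeat a pose let the fingers close. It gives the time, the measured TCP pose, the force, the opening and the grip force at its end, in the units of the state.
- observe(): the state, without advancing time (a new reading comes with each control period).
- grab_frame(name): name is "scene" or "side" or "wrist"; returns a dict with "image" (480x640x3 uint8, red, green, blue), "mtx" (3x3 intrinsics, pixels), "xyz" and "orientation" of the camera in the world. Camera axes: x right, y down, z forward; pixel columns grow to the right and rows downward; lengths in m; the calibration is good to about 2 mm. A picture is of the moment at which its call begins. There is no depth.
- bot.job_done(): hands the job in; it is judged then, once.
The state is a dict: "clock": time; "qpos": joint angles; "qd": joint speeds; "joint_efforts": joint torques, N m; "position": TCP position; "tool_rot": TCP orientation; "force": force on the tool from outside, world axes, zero at the start; "moment": the same for the moment, N m; "grip_width": finger opening in m; "finger_force": force on a finger pad.
Only numpy, scipy, OpenCV 4.12 (cv2) and the standard library are available. Lean on these libraries where they do the work, as an engineer would, in place of code of your own. Each camera call takes 0.05 s, during which the arm holds its last target. There are 200 camera calls.

## Task

Walk the heavy cast-iron lapping plate away from you, between the brass bench dog and the wooden cam, until both its rear corners are home against the batten; it is too heavy to shove straight, so push its near face at alternate ends to swing it ahead. Then turn the cam lever counter-clockwise until the cam has pushed the plate sideways against the dog and holds it tight, with the plate still home. Never push the plate or the lever with more than 25 newtons, and leave the other things on the bench alone.

Things in the scene. Friction and masses are not known exactly. Their poses are not given: they have to be found in the camera images.
- lapping_plate: heavy green cast-iron plate with a bright grooved top, about 3.3 kg: 100 mm along its x, 180 along y, 45 high. It stands on four rubber feet (5 mm high, 32 mm fore and aft and 40 mm left and right of its centre), its sides reach from 5 to 45 mm above the bench. Origin: centre of the underside; x points from the near face to the rear face, y to the left
- near_left (a point): left end of the plate's near face, 50 mm behind and 80 mm left of its centre, 25 mm above the bench. Pushed ahead here the plate swings clockwise about a point some 35 mm right of its centre at 13 to 17 N, more if the finger also bears down on the face, less if it drags up a little; a push on the middle of the face needs 26 to 33 N
- near_right (a point): right end of the near face, 50 mm behind and 80 mm right of the plate's centre, 25 mm above the bench. Pushed here the plate swings counter-clockwise, otherwise as at near_left
- rear_left (a point): left rear corner of the plate (50 mm ahead of its centre, 90 mm left), 25 mm above the bench; axes of the plate
- rear_right (a point): right rear corner of the plate (50 mm ahead of its centre, 90 mm right), 25 mm above the bench; axes of the plate
- stops: fixed wooden batten, 190 mm along y, 28 mm along x, 30 mm high, with the dog and the cam before it. Origin: on the bench at the middle of the batten's near face, where the plate's rear face shall come; x points away through the batten, y left along it. Home and clamped, the plate's centre is at x -50, y -11 mm here; with the cam open the way between dog and cam runs from y -101 to +101 mm
- dog (a point): axis of the fixed brass bench dog right of the plate's place, 22 mm diameter, 30 mm high, at x -32, y -112 mm from the stops' origin; point at half its height
- cam: cam clamp left of the plate's place: an eccentric plywood disc (48 mm diameter, 4 to 48 mm above the bench, centre 15 mm off the pivot) under a wooden lever (24 mm wide, 50 to 60 mm above the bench) that ends in an upright red knob. Origin on the pivot axis at bench height; turns with the lever
- cam_knob (a point): middle of the upright red knob at the lever's end: 22 mm diameter, 60 to 90 mm above the bench, 100 mm from the pivot axis
- cam_pivot (a point): the cam's upright pivot axis, 55 mm above the bench; fixed
- cam_turn (a joint): cam angle, rad: 0 fully open, grows counter-clockwise from above (the knob comes round toward the robot and over the near left end of the plate, the disc toward the plate). Takes about 3 to 4 N at the knob while free, 6 to 15 N while it shifts the plate; bites at about 2.1 with the plate against the dog, and stays where it is left
- tin: small metal nail tin, 68 mm diameter, 62 mm high, beside the far end of the plywood case; origin centre of its underside
- sander: sanding block 81 x 119 x 30 mm lying on the plywood case; origin centre of its underside
- glue: glue bottle with a red nozzle, 54 mm diameter, 173 mm high; origin centre of its underside

How it is judged:
On the way:
1. the plate has been walked home: both rear corners within 3 mm of the batten (x of each of rear_left, rear_right in the frame of stops above -0.003 m), for 0.2 s.
At the end, for the whole second after the job is handed in: Both rear corners of the plate are within 3 mm of the batten, the plate's right side is within 3 mm of the dog, the plate lies flat and still, and the cam presses on it with more than 10 N with nothing holding the lever (all of step 1 and y of lapping_plate in the frame of stops between -0.015 and -0.008 m and contact force between cam and lapping_plate above 10 N and angle between lapping_plate's own z axis and vertical below 0.03 rad and linear speed of lapping_plate below 0.01 m/s); the robot touches nothing.
It fails at once if the robot pushes the plate with more than 25 N (contact force between any of the fingers, the arm and lapping_plate above 25 N).
It fails at once if the robot pushes the cam lever with more than 25 N (contact force between any of the fingers, the arm and cam above 25 N).
It fails at once if the tin, the sanding block or the glue bottle is moved by more than 15 mm (distance of any of tin, sander, glue from where it was at the start of the episode above 0.015 m).
It also fails if it takes over 72 s, if anything falls off the work surface, if the arm or the gripper's body presses on something with over 40 N, if the wrist force passes 120 N, or if a joint passes its speed limit or range.

## Working session

There is one attempt and no reset: what is moved stays moved. The work goes in short steps, Python scripts to look and compute and a shell command to move; the robot and the scene stay as the last step left them, time stands still between calls to the robot, and variables do not carry over. Pictures are saved under pics/ and viewed, at most 10 in all, crops included, and the job is handed in when it is done.

```bash
ls; mkdir -p pics
python3 - <<'E'
from workcell import observe, grab_frame, bot
import cv2
for n in("scene","side"):
    f=grab_frame(n); cv2.imwrite(f"pics/{n}0.png",f["image"][:,:,::-1]); print(n,f["mtx"],f["xyz"],f["orientation"])
print(observe())
E
```

```text
pics
scene [[470.62090872   0.         316.67463014]
 [  0.         470.62090872 238.41953451]
 [  0.           0.           1.        ]] [-0.08687299  0.72161476  0.65081562] [-2.154684   -0.00648503 -2.28235886]
side [[563.58326683   0.         314.19377203]
 [  0.         563.58326683 236.08939305]
 [  0.           0.           1.        ]] [0.12164033 1.02601417 0.66634994] [-2.11867203 -0.01472427 -2.66177953]
{'clock': 0.1, 'qpos': array([ 1.03081518,  0.52194044, -0.0363201 ,  1.59994922,  0.02121324,
        1.02111546, -0.11281644]), 'qd': array([ 0.00100976, -0.00278606,  0.00077573, -0.00279521,  0.00141081,
       -0.00043245,  0.00025618]), 'joint_efforts': array([ 4.85700031e-03, -9.28489995e+01,  1.98449515e+00, -3.70530760e+01,
        1.81639614e-02,  5.40823050e-03,  5.71262376e-05]), 'position': array([ 0.28276446, -0.55705284,  0.24779271]), 'tool_rot': array([-3.14056926e+00,  8.74824836e-05,  4.69754307e-01]), 'force': array([-0.01238725, -0.47614701,  0.36510893]), 'moment': array([0.03493489, 0.01367845, 0.04826156]), 'finger_force': 0.0, 'grip_width': 0.08558843273261713}
```

View pics/scene0.png

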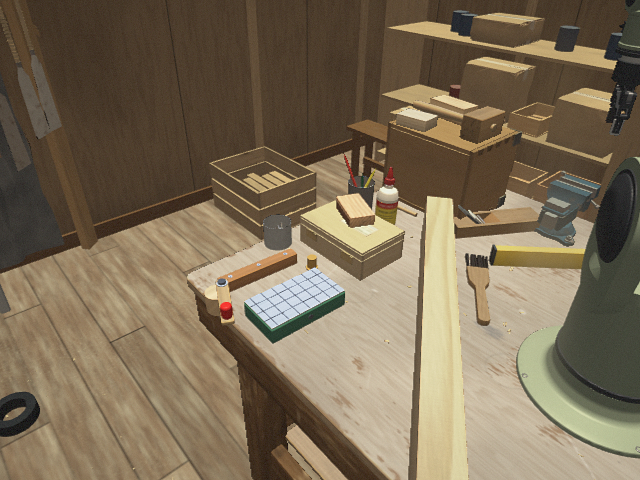

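View pics/side0.png

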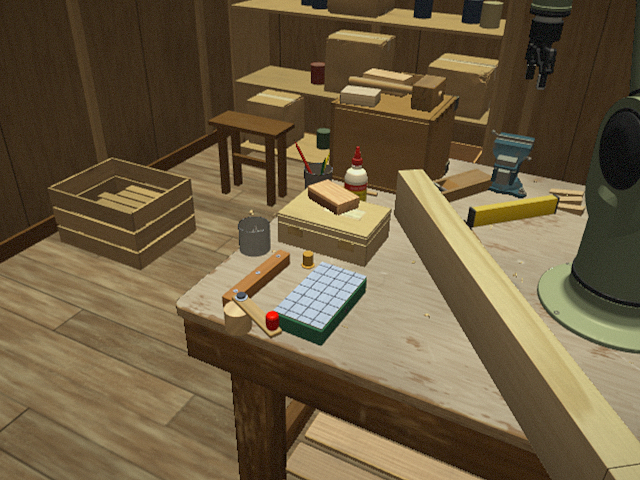

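The scene view shows the plate at about (295,303), the batten around (260,268), the dog at (312,261), the red knob at (226,310) and the pivot at (221,285). The side view has the plate at (322,300), the knob at (272,320), the pivot at (240,296) and the dog at (308,259). A long timber beam lies between the robot and the plate.

```bash
cat > h.py <<'E'
import numpy as np, cv2
from workcell import observe, grab_frame, bot
from scipy.spatial.transform import Rotation as R
def ray(f,uv,z):
    uv=np.atleast_2d(np.float64(uv)); d=np.c_[uv,np.ones(len(uv))]@np.linalg.inv(f["mtx"]).T
    d=d@R.from_euler("xyz",f["orientation"]).as_matrix().T
    return f["xyz"]+d*((z-f["xyz"][2])/d[:,2])[:,None]
def big(m,roi=None):
    m=m.astype(np.uint8)
    if roi: k=np.zeros_like(m);k[roi[1]:roi[3],roi[0]:roi[2]]=1;m=m*k
    n,l,s,c=cv2.connectedComponentsWithStats(m)
    i=1+np.argmax(s[1:,4]); return (l==i).astype(np.uint8),s[i]
def rect(f,m,z):
    c=max(cv2.findContours(m,cv2.RETR_EXTERNAL,cv2.CHAIN_APPROX_NONE)[0],key=len)[:,0]
    p=ray(f,c,z)[:,:2]; r=cv2.minAreaRect((p*1000).astype(np.float32))
    return r,cv2.boxPoints(r)
def hsv(f): return cv2.cvtColor(f["image"],cv2.COLOR_RGB2HSV).astype(int).transpose(2,0,1)
ROI={"scene":(180,220,380,350),"side":(200,230,390,350)}
def plate(n,f):
    h,s,v=hsv(f); m=((h>95)&(h<135)&(s<90)&(v>110)).astype(np.uint8)
    m=cv2.morphologyEx(m,cv2.MORPH_CLOSE,np.ones((5,5))); m,_=big(m,ROI[n]); return rect(f,m,.045)
E
python3 - <<'E'
from h import *
np.set_printoptions(precision=4,suppress=True)
for n in("scene","side"):
    f=grab_frame(n); print(n); print("plate",plate(n,f))
    h,s,v=hsv(f)
    m,st=big(((h<5)|(h>174))&(s>170)&(v>90),ROI[n]); print("knob",st,ray(f,[(st[0]+st[2]/2,st[1]+st[3]/2)],.075))
    m,st=big((h>3)&(h<16)&(s>120)&(v>70),ROI[n]); print("batten",st,rect(f,m,.03))
    px={"scene":[(312,256),(221,282)],"side":[(308,253),(240,294)]}[n]
    print("dog top",ray(f,px[:1],.03),"pivot",ray(f,px[1:],.06))
    bm={"scene":[(427,197),(451,198),(415,480),(467,480)],"side":[(398,171),(425,171),(548,480),(640,470)]}[n]
    for z in(0,.05,.1): print("beam",z,ray(f,bm,z)[:,:2].tolist())
E
```

```text
scene
plate (((479.33538818359375, 284.65728759765625), (174.8574981689453, 95.36333465576172), 87.78715515136719), array([[428.3135, 199.1348],
       [523.6057, 195.4527],
       [530.3573, 370.1798],
       [435.0651, 373.8619]], dtype=float32))
knob [220 302  12  17 160] [[0.4979 0.4278 0.075 ]]
batten [ 218  249   79   42 1137] (((610.4110107421875, 272.91436767578125), (185.72264099121094, 54.620609283447266), 86.29236602783203), array([[577.153 , 182.0134],
       [631.6593, 178.4814],
       [643.6691, 363.8153],
       [589.1627, 367.3474]], dtype=float32))
dog top [[0.5742 0.1602 0.03  ]] pivot [[0.5916 0.3833 0.06  ]]
beam 0 [[0.6147694467377705, -0.3118972537079593], [0.5660690625882174, -0.36035853096317794], [0.09741129725812334, 0.37359353527024736], [0.04950584779058806, 0.31762303449824275]]
beam 0.05 [[0.5608645909389085, -0.2324959614389367], [0.5159056953927539, -0.2772341198785063], [0.08325334805878845, 0.400330849226071], [0.03902831500589671, 0.3486603759471119]]
beam 0.1 [[0.5069597351400467, -0.15309466916991432], [0.46574232819729044, -0.19410970879383505],
[... 575 characters left out ...]
],
       [645.6312, 340.5858],
       [598.6583, 343.7653]], dtype=float32))
dog top [[0.575  0.1621 0.03  ]] pivot [[0.5966 0.3773 0.06  ]]
beam 0 [[0.5728069066264118, -0.37332458314853945], [0.5060428913125894, -0.4108155317144069], [0.054100249471921394, 0.45712218188872966], [-0.055174130327103915, 0.38143850575341254]]
beam 0.05 [[0.538953329979148, -0.2683242928621228], [0.47719899582815195, -0.30300208380222315], [0.059168163049069016, 0.49980936089833217], [-0.04190674283447188, 0.42980465845694793]]
beam 0.1 [[0.5050997533318844, -0.16332400257570634], [0.4483551003437145, -0.19518863589003965], [0.06423607662621664, 0.5424965399079346], [-0.02863935534183984, 0.4781708111604833]]
```

Run:
```python
import cv2,numpy as np
a=cv2.imread("pics/scene0.png")[235:345,180:360]; b=cv2.imread("pics/side0.png")[235:345,205:385]
cv2.imwrite("pics/c.png",cv2.resize(np.vstack([a,b]),None,fx=2.7,fy=2.7,interpolation=cv2.INTER_CUBIC))
```

```text
(no output)
```

View pics/c.png

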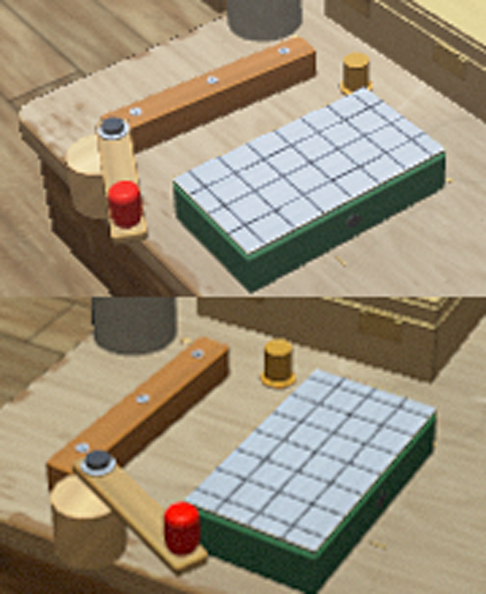

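The crop shows the dog's top near scene (312,256), the pivot nut near (222,282), and the batten's near right top corner near (297,254). The plate is about 85 mm short of the batten and the lever is open. The beam top is about 0.1 m high, so I'll carry the tool over it at 0.3 m and look with the wrist camera.

```bash
python3 -m crank '{"linear":[[0.8,0.6,0.2],[0.8,0.6,0.2],[0.8,0.6,0.2],[0.8,0.6,0.2],[0.8,0.6,0.2]],"delta_rot":[[0,0,0],[0,0,0],[0,0,0],[0,0,0],[0,0,0]],"fingers":[-1,-1,-1,-1,-1]}' 20
python3 -m crank '{"linear":[[0,1,0],[0,1,0],[0,1,0],[0,1,0],[0,1,0]],"delta_rot":[[0,0,-0.5],[0,0,-0.5],[0,0,-0.5],[0,0,-0.5],[0,0,-0.5]],"fingers":[-1,-1,-1,-1,-1]}'
python3 -m crank '{"linear":[[0,1,0],[0,1,0],[0,1,0],[0,1,0],[0,1,0]],"delta_rot":[[0,0,-0.5],[0,0,-0.5],[0,0,-0.5],[0,0,-0.5],[0,0,-0.5]],"fingers":[-1,-1,-1,-1,-1]}'
python3 -m crank '{"linear":[[0.1,0.76,0.1],[0.1,0.76,0.1],[0.1,0.76,0.1],[0.1,0.76,0.1],[0.1,0.76,0.1]],"delta_rot":[[0,0,0],[0,0,0],[0,0,0],[0,0,0],[0,0,0]],"fingers":[-1,-1,-1,-1,-1]}'
python3 - <<'E'
from h import *
f=grab_frame("wrist"); cv2.imwrite("pics/w1.png",f["image"][:,:,::-1]); print(f["xyz"],f["orientation"]); print(observe())
E
```

```text
clock: 0.7
position: [0.4803, -0.4088, 0.2977]
tool_rot: [-3.142, 0.0, 0.47]
force: [-0.2, -0.1, 0.3]
grip_width: 0.0124
finger_force: 0.0
clock: 1.2
position: [0.4786, -0.1582, 0.2974]
tool_rot: [3.141, -0.0, 0.208]
force: [1.4, 0.5, 0.8]
grip_width: -0.0002
finger_force: 0.0
clock: 1.7
position: [0.4786, 0.0786, 0.2975]
tool_rot: [-3.142, -0.0, -0.054]
force: [1.9, -0.6, -0.1]
grip_width: -0.0001
finger_force: 0.0
clock: 2.2
position: [0.5032, 0.2727, 0.3224]
tool_rot: [-3.139, 0.001, -0.047]
force: [-0.1, -1.1, -0.8]
grip_width: 0.0001
finger_force: 0.0
[0.5759527  0.26854196 0.44793048] [ 2.85726430e+00  2.72945184e-03 -1.61836021e+00]
{'clock': 2.25, 'qpos': array([-0.39450025,  0.37529201, -0.27185322,  1.6436418 ,  0.10752338,
        1.13757043, -2.3142626 ]), 'qd': array([ 0.04630688, -0.0254418 ,  0.03864104,  0.04625982,  0.00451261,
       -0.00388549,  0.02544534]), 'joint_efforts': array([-4.66873214e+00, -7.86641765e+01, -5.20918921e+00, -4.18176985e+01,
       -2.30088076e-01,  2.44425028e-04, -7.67122563e-01]), 'position': array([0.50348336, 0.26941605, 0.32195723]), 'tool_rot': array([-3.14087993e+00,  7.47210667e-04, -4.99102137e-02]), 'force': array([ 0.5384147 , -0.46431303, -0.18836003]), 'moment': array([ 0.01651212, -0.01869846,  0.02734722]), 'finger_force': 0.0, 'grip_width': -5.2800602648396656e-05}
```

View pics/w1.png

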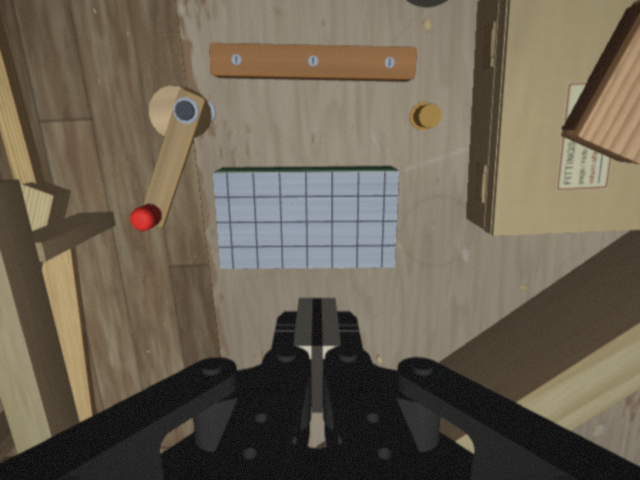

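The wrist view shows the plate from (215,170) to (398,268), the batten's near edge at row ~78 (columns 212–415), the dog top at (428,115), the pivot at (186,110) and the knob at (146,217). This is enough to measure everything.

```bash
cat >> h.py <<'E'
def wplate(f):
    h,s,v=hsv(f); m=((h>95)&(h<135)&(s>20)&(s<110)&(v>85)).astype(np.uint8)
    m=cv2.morphologyEx(m,cv2.MORPH_CLOSE,np.ones((5,5))); m,st=big(m,(100,40,520,300)); return rect(f,m,.045),st
E
python3 - <<'E'
from h import *
np.set_printoptions(precision=4,suppress=True)
f=grab_frame("wrist"); r,st=wplate(f); print(r,st)
h,s,v=hsv(f); m,st=big((h>3)&(h<16)&(s>120)&(v>70),(190,20,440,100)); print(st,rect(f,m,.03))
print("dog",ray(f,[(429,115)],.03),"piv",ray(f,[(186,111)],.062),"knob",ray(f,[(146,215)],.09))
print("case",ray(f,[(472,231),(490,0),(490,233)],.06)); print(observe()["position"])
E
```

```text
(((482.1543884277344, 284.30950927734375), (175.3692626953125, 95.469482421875), 87.79999542236328), array([[431.0888, 198.5219],
       [526.4879, 194.8571],
       [533.22  , 370.0971],
       [437.8209, 373.7619]], dtype=float32)) [  210   172   184    97 17067]
[ 206   45  206   36 6146] (((627.4953002929688, 270.89666748046875), (187.44154357910156, 28.018980026245117), 86.18930053710938), array([[607.2881, 178.3142],
       [635.2451, 176.452 ],
       [647.7025, 363.4792],
       [619.7455, 365.3413]], dtype=float32))
dog [[0.5758 0.1593 0.03  ]] piv [[0.5898 0.379  0.062 ]] knob [[0.5052 0.417  0.09  ]]
case [[0.4684 0.1236 0.06  ]
 [0.6636 0.1193 0.06  ]
 [0.4656 0.1065 0.06  ]]
[0.5038 0.2673 0.3219]
```

Everything agrees between views. The plate centre is 82 mm short of home, yaw is +1.6° relative to the stops, and y is +4 mm. I'll turn the tool 90° so the last joint has room, and go down behind near_left.

```bash
python3 -m crank '{"linear":[[-0.2,0.18,0],[-0.2,0.18,0],[-0.2,0.18,0],[-0.2,0.18,0]],"delta_rot":[[0,0,1],[0,0,1],[0,0,1],[0,0,1]],"fingers":[-1,-1,-1,-1]}'
python3 -m crank '{"linear":[[-0.236,0.18,-0.4],[-0.236,0.18,-0.4],[-0.236,0.18,-0.4],[-0.236,0.18,-0.4]],"delta_rot":[[0,0,1],[0,0,1],[0,0,1],[0,0,1]],"fingers":[-1,-1,-1,-1]}'
python3 -m crank '{"linear":[[0,0,-0.4],[0,0,-0.4],[0,0,-0.4],[0,0,-0.4]],"delta_rot":[[0,0,0.97],[0,0,0.97],[0,0,0.97],[0,0,0.97]],"fingers":[-1,-1,-1,-1]}'
python3 -m crank '{"linear":[[0,0,-0.2],[0,0,-0.3],[0,0,-0.3],[0,0,-0.3]],"delta_rot":[[0,0,0],[0,0,0],[0,0,0],[0,0,0]],"fingers":[-1,-1,-1,-1]}'
python3 - <<'E'
from h import *
np.set_printoptions(precision=4,suppress=True)
print(observe())
f=grab_frame("side"); cv2.imwrite("pics/s2.png",f["image"][:,:,::-1])
E
```

```text
clock: 2.7
position: [0.454, 0.3106, 0.3224]
tool_rot: [3.141, 0.0, 0.475]
force: [-0.5, -0.0, -0.1]
grip_width: 0.0002
finger_force: 0.0
clock: 3.1
position: [0.3929, 0.3557, 0.2198]
tool_rot: [-3.14, 0.004, 1.001]
force: [-0.2, -0.9, 0.6]
grip_width: -0.0003
finger_force: 0.0
clock: 3.5
position: [0.395, 0.3547, 0.1208]
tool_rot: [-3.14, 0.003, 1.506]
force: [0.0, 0.9, 0.9]
grip_width: -0.0001
finger_force: 0.0
clock: 3.9
position: [0.3954, 0.3561, 0.048]
tool_rot: [-3.142, 0.001, 1.501]
force: [-0.4, 0.4, 0.4]
grip_width: 0.0002
finger_force: 0.0
{'clock': 3.9, 'qpos': array([-0.4913,  0.723 , -0.4871,  1.9587,  0.5799,  0.6013, -1.4349]), 'qd': array([ 0.0035, -0.0295, -0.0138, -0.0112, -0.0033,  0.0014, -0.0002]), 'joint_efforts': array([ -0.4052, -87.1505,  -8.1312, -19.2118,   0.2245,  -0.2033,
        -0.1695]), 'position': array([0.3954, 0.3561, 0.048 ]), 'tool_rot': array([-3.1416,  0.0005,  1.5006]), 'force': array([-0.3699,  0.4262,  0.4094]), 'moment': array([ 0.013 , -0.0497,  0.0031]), 'finger_force': 0.0, 'grip_width': 0.00021581600377681366}
```

View pics/s2.png

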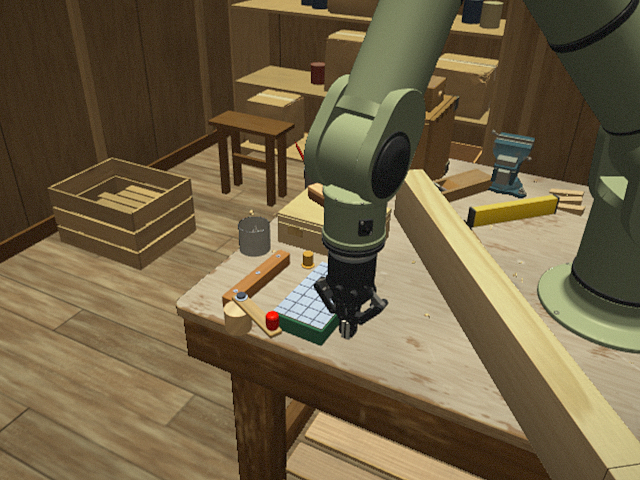

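The side view shows the closed fingers at (347,325), standing just behind the plate's near left end, with the knob at (272,320) clear. Now the first push.

```bash
python3 -m crank '{"linear":[[0.03,0,-0.02],[0.05,0,-0.02],[0.06,0,-0.02],[0.07,0,-0.02],[0.08,0,-0.02]],"delta_rot":[[0,0,0],[0,0,0],[0,0,0],[0,0,0],[0,0,0]],"fingers":[-1,-1,-1,-1,-1]}'
python3 -m crank '{"linear":[[0.006,0,0],[0.012,0,0],[0.018,0,0],[0.024,0,0],[0.03,0,0]],"delta_rot":[[0,0,0],[0,0,0],[0,0,0],[0,0,0],[0,0,0]],"fingers":[-1,-1,-1,-1,-1]}'
python3 -m crank '{"linear":[[0.008,0,0],[0.016,0,0],[0.024,0,0],[0.032,0,0],[0.04,0,0]],"delta_rot":[[0,0,0],[0,0,0],[0,0,0],[0,0,0],[0,0,0]],"fingers":[-1,-1,-1,-1,-1]}'
```

```text
clock: 4.45
position: [0.4153, 0.3567, 0.0425]
tool_rot: [3.142, -0.0, 1.501]
force: [-0.3, -0.7, -0.4]
grip_width: 0.0001
finger_force: 0.0
clock: 4.95
position: [0.4198, 0.3569, 0.0421]
tool_rot: [-3.138, 0.001, 1.503]
force: [-20.5, -0.1, 10.5]
grip_width: -0.0001
finger_force: 10.5
clock: 5.45
position: [0.4296, 0.3589, 0.0423]
tool_rot: [-3.138, -0.002, 1.504]
force: [-17.7, 9.2, 3.1]
grip_width: 0.0003
finger_force: 9.4
```

```bash
python3 -m crank '{"linear":[[0.008,0.006,0.004],[0.016,0.01,0.006],[0.024,0.014,0.008],[0.032,0.017,0.01],[0.04,0.02,0.012]],"delta_rot":[[0,0,0],[0,0,0],[0,0,0],[0,0,0],[0,0,0]],"fingers":[-1,-1,-1,-1,-1]}'
python3 -m crank '{"linear":[[0.01,0.004,0.001],[0.02,0.008,0.002],[0.03,0.012,0.003],[0.04,0.016,0.004],[0.05,0.02,0.005]],"delta_rot":[[0,0,0],[0,0,0],[0,0,0],[0,0,0],[0,0,0]],"fingers":[-1,-1,-1,-1,-1]}'
```

```text
clock: 5.95
position: [0.4406, 0.3617, 0.0446]
tool_rot: [-3.138, 0.001, 1.502]
force: [-10.1, 0.9, -5.0]
grip_width: 0.0001
finger_force: 4.8
clock: 6.45
position: [0.4531, 0.3665, 0.0458]
tool_rot: [-3.138, 0.002, 1.502]
force: [-9.8, -0.7, -3.1]
grip_width: 0.0004
finger_force: 4.8
```

```bash
python3 -m crank '{"linear":[[-0.15,0,-0.02],[-0.272,-0.1,0.2],[-0.272,-0.3,0.4],[-0.272,-0.5,0.5],[-0.272,-0.606,0.5]],"delta_rot":[[0,0,0],[0,0,0],[0,0,0],[0,0,0],[0,0,0]],"fingers":[-1,-1,-1,-1,-1]}'
python3 -m crank '{"linear":[[0,0,0],[0,0,0]],"delta_rot":[[0,0,0],[0,0,0]],"fingers":[-1,-1]}'
cat >> h.py <<'E'
def wp():
    "plate from the wrist: fit by the corners seen; stops frame"
    f=grab_frame("wrist"); h,s,v=hsv(f); m=((h>95)&(h<135)&(s>20)&(s<110)&(v>85)).astype(np.uint8)
    m=cv2.morphologyEx(m,cv2.MORPH_CLOSE,np.ones((7,7))); m,st=big(m); r,b=rect(f,m,.045)
    b=b/1000; c=b.mean(0); e=b[1]-b[0],b[2]-b[1]; ly=max(e,key=np.linalg.norm); ly=ly*np.sign(ly[1])
    yaw=-np.degrees(np.arctan2(ly[0],ly[1])); d=c-[.6135,.2718]; a=np.radians(-3.8)
    print("bbox",st,"size",r[1],"centre",c,"yaw rel",yaw+3.8,"stops x,y",d@[np.cos(a),np.sin(a)],d@[-np.sin(a),np.cos(a)])
    print(b.round(3).tolist()); return f
E
python3 - <<'E'
from h import *
f=wp(); print(observe()["position"],f["xyz"]); cv2.imwrite("pics/w3.png",f["image"][:,:,::-1])
E
```

```text
clock: 6.95
position: [0.3872, 0.2276, 0.1683]
tool_rot: [3.14, -0.001, 1.503]
force: [2.3, -1.4, 0.0]
grip_width: 0.0003
finger_force: 0.0
clock: 7.15
position: [0.3881, 0.2271, 0.1672]
tool_rot: [3.14, -0.0, 1.499]
force: [-0.3, 0.1, -0.4]
grip_width: 0.0004
finger_force: 0.0
bbox [  369     0   267   293 47468] size (170.66378784179688, 95.66033172607422) centre [0.49346536 0.28052285] yaw rel -14.810416 stops x,y -0.12034883356726002 0.0007485121546756919
[[0.42100000381469727, 0.2150000035762787], [0.5120000243186951, 0.18400000035762787], [0.5659999847412109, 0.34599998593330383], [0.4749999940395355, 0.37700000405311584]]
[0.38768998 0.22820947 0.16677943] [0.39445566 0.29780957 0.29281541]
```

View pics/w3.png

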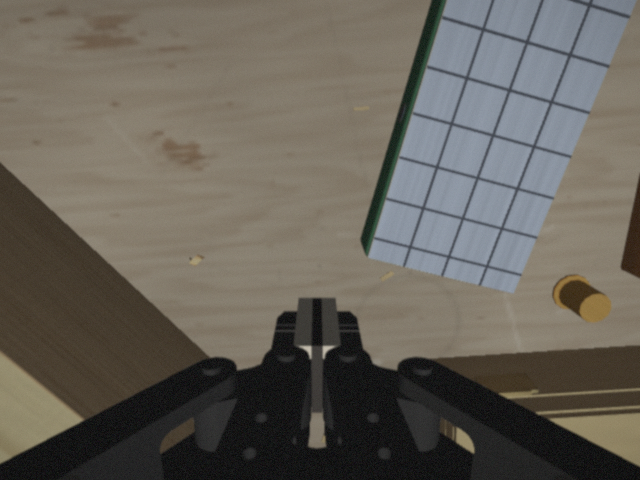

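The wrist view shows the plate's near right corner at (367,252) and the near face tilted; yaw is −14.8° relative to the stops, as predicted. Now push at the right end, following the arc and dragging slightly up.

```bash
python3 -m crank '{"linear":[[0,-0.01,-0.2],[0,-0.01,-0.4],[0.03,-0.01,-0.508],[0.05,-0.01,-0.508],[0.055,-0.01,-0.508]],"delta_rot":[[0,0,0],[0,0,0],[0,0,0],[0,0,0],[0,0,0]],"fingers":[-1,-1,-1,-1,-1]}'
python3 -m crank '{"linear":[[0.005,0,0.0],[0.01,0,0.001],[0.015,-0.002,0.003],[0.02,-0.005,0.005],[0.025,-0.008,0.007]],"delta_rot":[[0,0,0],[0,0,0],[0,0,0],[0,0,0],[0,0,0]],"fingers":[-1,-1,-1,-1,-1]}'
python3 -m crank '{"linear":[[0.008,-0.005,0.002],[0.016,-0.01,0.004],[0.024,-0.015,0.006],[0.032,-0.02,0.008],[0.04,-0.025,0.009]],"delta_rot":[[0,0,0],[0,0,0],[0,0,0],[0,0,0],[0,0,0]],"fingers":[-1,-1,-1,-1,-1]}'
python3 -m crank '{"linear":[[0.01,-0.006,0.001],[0.02,-0.012,0.002],[0.03,-0.018,0.003],[0.04,-0.024,0.004],[0.05,-0.03,0.005]],"delta_rot":[[0,0,0],[0,0,0],[0,0,0],[0,0,0],[0,0,0]],"fingers":[-1,-1,-1,-1,-1]}'
```

```text
clock: 7.7
position: [0.401, 0.2267, 0.0397]
tool_rot: [-3.141, -0.0, 1.503]
force: [0.6, -0.6, 2.2]
grip_width: 0.0001
finger_force: 0.0
clock: 8.2
position: [0.4067, 0.2239, 0.0417]
tool_rot: [-3.141, -0.001, 1.502]
force: [-8.3, 3.3, -4.6]
grip_width: -0.0002
finger_force: 4.1
clock: 8.7
position: [0.4161, 0.2167, 0.0437]
tool_rot: [-3.14, 0.001, 1.502]
force: [-9.1, 1.3, -4.4]
grip_width: -0.0001
finger_force: 4.5
clock: 9.2
position: [0.4286, 0.2091, 0.0448]
tool_rot: [-3.139, 0.001, 1.501]
force: [-9.2, 1.2, -4.3]
grip_width: -0.0003
finger_force: 4.5
```

```bash
python3 -m crank '{"linear":[[0.014,-0.006,0.001],[0.028,-0.012,0.002],[0.042,-0.018,0.003],[0.056,-0.024,0.004],[0.07,-0.029,0.005]],"delta_rot":[[0,0,0],[0,0,0],[0,0,0],[0,0,0],[0,0,0]],"fingers":[-1,-1,-1,-1,-1]}'
python3 -m crank '{"linear":[[0.014,-0.004,0.001],[0.028,-0.008,0.002],[0.042,-0.011,0.003],[0.05,-0.013,0.004],[0.05,-0.013,0.004]],"delta_rot":[[0,0,0],[0,0,0],[0,0,0],[0,0,0],[0,0,0]],"fingers":[-1,-1,-1,-1,-1]}'
python3 -m crank '{"linear":[[-0.05,0,-0.01],[-0.12,0,-0.02],[-0.12,0.2,0.1],[-0.12,0.4,0.3],[-0.12,0.56,0.5]],"delta_rot":[[0,0,0],[0,0,0],[0,0,0],[0,0,0],[0,0,0]],"fingers":[-1,-1,-1,-1,-1]}'
python3 -m crank '{"linear":[[0,0,0],[0,0,0]],"delta_rot":[[0,0,0],[0,0,0]],"fingers":[-1,-1]}'
python3 - <<'E'
from h import *
f=wp(); print(observe()["position"],f["xyz"])
E
```

```text
clock: 9.7
position: [0.4458, 0.2014, 0.046]
tool_rot: [-3.139, 0.002, 1.501]
force: [-9.9, -0.9, -4.2]
grip_width: -0.0001
finger_force: 4.9
clock: 10.2
position: [0.4585, 0.1979, 0.0469]
tool_rot: [-3.139, 0.002, 1.501]
force: [-8.8, -3.2, -2.7]
grip_width: -0.0002
finger_force: 4.1
clock: 10.7
position: [0.4287, 0.3128, 0.1414]
tool_rot: [-3.141, -0.0, 1.502]
force: [1.7, -0.1, -0.8]
grip_width: -0.0001
finger_force: 0.0
clock: 10.9
position: [0.4297, 0.3117, 0.1408]
tool_rot: [3.14, -0.001, 1.502]
force: [0.0, -0.5, -0.4]
grip_width: -0.0001
finger_force: 0.0
bbox [  355   126   201   290 41816] size (95.35440826416016, 175.22494506835938) centre [0.5132592  0.27934164] yaw rel 11.563267 stops x,y -0.10052025869411406 0.0008817069360062975
[[0.45399999618530273, 0.36000001430511475], [0.4779999852180481, 0.1860000044107437], [0.5720000267028809, 0.19900000095367432], [0.5490000247955322, 0.37299999594688416]]
[0.42952609 0.31058239 0.13983205] [0.43572795 0.38237162 0.26642344]
```

Plate now at stops x −100.5 mm, y +1, yaw +11.6°. Next swing from the left.

```bash
python3 -m crank '{"linear":[[0,0.166,-0.2],[0,0.166,-0.35],[0,0.166,-0.4],[0.005,0.166,-0.4],[0.01,0.166,-0.4]],"delta_rot":[[0,0,0],[0,0,0],[0,0,0],[0,0,0],[0,0,0]],"fingers":[-1,-1,-1,-1,-1]}'
python3 -m crank '{"linear":[[0.005,0,0.0],[0.01,0,0.001],[0.016,0.003,0.003],[0.022,0.006,0.005],[0.03,0.01,0.007]],"delta_rot":[[0,0,0],[0,0,0],[0,0,0],[0,0,0],[0,0,0]],"fingers":[-1,-1,-1,-1,-1]}'
python3 -m crank '{"linear":[[0.01,0.006,0.002],[0.02,0.012,0.004],[0.03,0.018,0.006],[0.04,0.023,0.007],[0.05,0.028,0.008]],"delta_rot":[[0,0,0],[0,0,0],[0,0,0],[0,0,0],[0,0,0]],"fingers":[-1,-1,-1,-1,-1]}'
python3 -m crank '{"linear":[[0.014,0.006,0.001],[0.028,0.011,0.002],[0.042,0.016,0.003],[0.056,0.02,0.004],[0.07,0.023,0.005]],"delta_rot":[[0,0,0],[0,0,0],[0,0,0],[0,0,0],[0,0,0]],"fingers":[-1,-1,-1,-1,-1]}'
python3 -m crank '{"linear":[[0.012,0.003,0.001],[0.024,0.006,0.002],[0.036,0.008,0.003],[0.04,0.01,0.004],[0.04,0.01,0.004]],"delta_rot":[[0,0,0],[0,0,0],[0,0,0],[0,0,0],[0,0,0]],"fingers":[-1,-1,-1,-1,-1]}'
```

```text
clock: 11.45
position: [0.4329, 0.352, 0.041]
tool_rot: [3.141, 0.0, 1.5]
force: [-0.3, 0.6, 1.0]
grip_width: 0.0
finger_force: 0.0
clock: 11.95
position: [0.4385, 0.3541, 0.0417]
tool_rot: [-3.139, 0.003, 1.501]
force: [-10.3, -4.4, 0.1]
grip_width: 0.0
finger_force: 5.3
clock: 12.45
position: [0.4511, 0.3619, 0.0434]
tool_rot: [-3.139, 0.001, 1.502]
force: [-8.0, -0.7, -3.7]
grip_width: -0.0001
finger_force: 4.2
clock: 12.95
position: [0.4684, 0.3683, 0.0448]
tool_rot: [-3.139, 0.0, 1.502]
force: [-10.0, 2.4, -4.6]
grip_width: 0.0002
finger_force: 4.8
clock: 13.45
position: [0.4786, 0.3706, 0.0458]
tool_rot: [-3.139, 0.0, 1.502]
force: [-8.1, 2.7, -3.2]
grip_width: 0.0001
finger_force: 3.8
```

```bash
python3 -m crank '{"linear":[[-0.1,0,0],[-0.22,-0.05,0.1],[-0.22,-0.2,0.25],[-0.22,-0.35,0.4],[-0.22,-0.48,0.5]],"delta_rot":[[0,0,0],[0,0,0],[0,0,0],[0,0,0],[0,0,0]],"fingers":[-1,-1,-1,-1,-1]}'
python3 -m crank '{"linear":[[0,0,0],[0,0,0]],"delta_rot":[[0,0,0],[0,0,0]],"fingers":[-1,-1]}'
python3 - <<'E'
from h import *
f=wp(); print(observe()["position"],f["xyz"])
E
```

```text
clock: 13.95
position: [0.4248, 0.2495, 0.1729]
tool_rot: [3.14, -0.0, 1.502]
force: [1.2, 0.4, 0.4]
grip_width: -0.0003
finger_force: 0.0
clock: 14.15
position: [0.4257, 0.2498, 0.172]
tool_rot: [3.139, -0.001, 1.499]
force: [0.4, 0.7, -0.2]
grip_width: -0.0002
finger_force: 0.0
bbox [  373     5   229   317 47700] size (175.25437927246094, 95.4338607788086) centre [0.5256197  0.28002438] yaw rel -8.53929 stops x,y -0.0882321683998166 0.0023821267323539943
[[0.46000000834465027, 0.20499999821186066], [0.5540000200271606, 0.18400000035762787], [0.5910000205039978, 0.35499998927116394], [0.49799999594688416, 0.37599998712539673]]
[0.4251807  0.25067025 0.17125773] [0.43198703 0.32049642 0.29762195]
```

```bash
python3 -m crank '{"linear":[[0,-0.152,-0.2],[0,-0.152,-0.4],[0.02,-0.152,-0.52],[0.04,-0.152,-0.524],[0.05,-0.152,-0.524]],"delta_rot":[[0,0,0],[0,0,0],[0,0,0],[0,0,0],[0,0,0]],"fingers":[-1,-1,-1,-1,-1]}'
python3 -m crank '{"linear":[[0.005,0,0.0],[0.01,0,0.001],[0.016,-0.003,0.003],[0.022,-0.007,0.005],[0.03,-0.012,0.007]],"delta_rot":[[0,0,0],[0,0,0],[0,0,0],[0,0,0],[0,0,0]],"fingers":[-1,-1,-1,-1,-1]}'
python3 -m crank '{"linear":[[0.012,-0.008,0.002],[0.024,-0.015,0.004],[0.036,-0.022,0.006],[0.048,-0.028,0.007],[0.06,-0.034,0.008]],"delta_rot":[[0,0,0],[0,0,0],[0,0,0],[0,0,0],[0,0,0]],"fingers":[-1,-1,-1,-1,-1]}'
python3 -m crank '{"linear":[[0.014,-0.006,0.001],[0.028,-0.012,0.002],[0.042,-0.018,0.003],[0.056,-0.022,0.004],[0.07,-0.026,0.005]],"delta_rot":[[0,0,0],[0,0,0],[0,0,0],[0,0,0],[0,0,0]],"fingers":[-1,-1,-1,-1,-1]}'
python3 -m crank '{"linear":[[-0.12,0,0],[-0.18,0.05,0.1],[-0.18,0.2,0.25],[-0.18,0.35,0.4],[-0.18,0.48,0.5]],"delta_rot":[[0,0,0],[0,0,0],[0,0,0],[0,0,0],[0,0,0]],"fingers":[-1,-1,-1,-1,-1]}'
python3 -m crank '{"linear":[[0,0,0],[0,0,0]],"delta_rot":[[0,0,0],[0,0,0]],"fingers":[-1,-1]}'
python3 - <<'E'
from h import *
f=wp(); print(observe()["position"],f["xyz"])
E
```

```text
clock: 14.7
position: [0.4371, 0.2138, 0.0399]
tool_rot: [-3.14, 0.0, 1.503]
force: [0.3, 0.5, 0.6]
grip_width: -0.0002
finger_force: 0.0
clock: 15.2
position: [0.4442, 0.21, 0.0421]
tool_rot: [-3.141, -0.001, 1.502]
force: [-9.4, 5.9, -1.2]
grip_width: -0.0001
finger_force: 4.7
clock: 15.7
position: [0.4585, 0.2004, 0.0434]
tool_rot: [-3.139, 0.001, 1.502]
force: [-8.6, 1.7, -4.5]
grip_width: 0.0002
finger_force: 4.2
clock: 16.2
position: [0.4757, 0.1933, 0.0445]
tool_rot: [-3.138, 0.002, 1.501]
force: [-10.0, -2.5, -4.0]
grip_width: 0.0
finger_force: 4.8
clock: 16.7
position: [0.4324, 0.3155, 0.1725]
tool_rot: [3.141, -0.001, 1.501]
force: [0.7, -0.3, -1.1]
grip_width: -0.0001
finger_force: 0.0
clock: 16.9
position: [0.4324, 0.3147, 0.1704]
tool_rot: [3.141, -0.0, 1.502]
force: [0.8, -0.7, 1.2]
grip_width: -0.0001
finger_force: 0.0
bbox [  394   134   165   265 36187] size (95.4957046508789, 175.5810546875) centre [0.5357523  0.27823067] yaw rel 7.6806936 stops x,y -0.07800295815260211 0.0012638855271535612
[[0.4819999933242798, 0.3630000054836273], [0.49399998784065247, 0.18700000643730164], [0.5889999866485596, 0.1940000057220459], [0.5770000219345093, 0.36899998784065247]]
[0.43236773 0.31359436 0.16965966] [0.43861561 0.38542943 0.29608611]
```

```bash
python3 -m crank '{"linear":[[0,0.164,-0.2],[0.03,0.164,-0.4],[0.07,0.164,-0.52],[0.1,0.164,-0.52],[0.108,0.164,-0.52]],"delta_rot":[[0,0,0],[0,0,0],[0,0,0],[0,0,0],[0,0,0]],"fingers":[-1,-1,-1,-1,-1]}'
python3 -m crank '{"linear":[[0.006,0,0.0],[0.012,0,0.0],[0.018,0,0.0],[0.024,0.003,0.002],[0.03,0.006,0.004]],"delta_rot":[[0,0,0],[0,0,0],[0,0,0],[0,0,0],[0,0,0]],"fingers":[-1,-1,-1,-1,-1]}'
python3 -m crank '{"linear":[[0.01,0.004,0.002],[0.02,0.008,0.004],[0.032,0.012,0.006],[0.044,0.017,0.008],[0.056,0.022,0.009]],"delta_rot":[[0,0,0],[0,0,0],[0,0,0],[0,0,0],[0,0,0]],"fingers":[-1,-1,-1,-1,-1]}'
python3 -m crank '{"linear":[[0.012,0.004,0.001],[0.024,0.008,0.002],[0.036,0.011,0.003],[0.048,0.014,0.004],[0.06,0.017,0.005]],"delta_rot":[[0,0,0],[0,0,0],[0,0,0],[0,0,0],[0,0,0]],"fingers":[-1,-1,-1,-1,-1]}'
```

```text
clock: 17.45
position: [0.4599, 0.3544, 0.0401]
tool_rot: [-3.14, 0.001, 1.5]
force: [0.5, 0.3, 0.2]
grip_width: -0.0003
finger_force: 0.0
clock: 17.95
position: [0.4655, 0.3562, 0.0412]
tool_rot: [-3.14, 0.002, 1.502]
force: [-12.5, -5.3, 5.6]
grip_width: -0.0
finger_force: 6.5
clock: 18.45
position: [0.4793, 0.3625, 0.0431]
tool_rot: [-3.139, 0.001, 1.502]
force: [-8.6, -0.3, -3.2]
grip_width: -0.0002
finger_force: 4.3
clock: 18.95
position: [0.4941, 0.3671, 0.0443]
tool_rot: [-3.139, 0.0, 1.502]
force: [-9.6, 1.4, -3.7]
grip_width: 0.0001
finger_force: 4.6
```

```bash
python3 -m crank '{"linear":[[-0.12,0,0],[-0.22,-0.05,0.1],[-0.22,-0.2,0.25],[-0.22,-0.35,0.4],[-0.22,-0.46,0.5]],"delta_rot":[[0,0,0],[0,0,0],[0,0,0],[0,0,0],[0,0,0]],"fingers":[-1,-1,-1,-1,-1]}'
python3 -m crank '{"linear":[[0,0,0],[0,0,0]],"delta_rot":[[0,0,0],[0,0,0]],"fingers":[-1,-1]}'
python3 - <<'E'
from h import *
f=wp(); print(observe()["position"],f["xyz"])
E
```

```text
clock: 19.45
position: [0.4407, 0.2504, 0.1714]
tool_rot: [3.14, 0.0, 1.502]
force: [1.6, 0.3, 0.7]
grip_width: -0.0001
finger_force: 0.0
clock: 19.65
position: [0.4415, 0.2513, 0.1704]
tool_rot: [3.14, -0.001, 1.5]
force: [-0.1, 0.5, -0.0]
grip_width: -0.0001
finger_force: 0.0
bbox [  383    12   222   313 48124] size (181.22254943847656, 95.50160217285156) centre [0.54540694 0.28170305] yaw rel -6.4885273 stops x,y -0.06859967171846389 0.005368489889240881
[[0.4819999933242798, 0.20100000500679016], [0.5759999752044678, 0.18400000035762787], [0.609000027179718, 0.3619999885559082], [0.5149999856948853, 0.3790000081062317]]
[0.44098457 0.2519935  0.16963478] [0.44775709 0.32197225 0.2960614 ]
```

```bash
python3 -m crank '{"linear":[[0,-0.17,-0.2],[0.02,-0.17,-0.4],[0.04,-0.17,-0.52],[0.06,-0.17,-0.52],[0.072,-0.17,-0.52]],"delta_rot":[[0,0,0],[0,0,0],[0,0,0],[0,0,0],[0,0,0]],"fingers":[-1,-1,-1,-1,-1]}'
python3 -m crank '{"linear":[[0.006,0,0.0],[0.012,0,0.0],[0.018,0,0.0],[0.024,-0.004,0.002],[0.03,-0.008,0.004]],"delta_rot":[[0,0,0],[0,0,0],[0,0,0],[0,0,0],[0,0,0]],"fingers":[-1,-1,-1,-1,-1]}'
python3 -m crank '{"linear":[[0.01,-0.006,0.002],[0.02,-0.012,0.004],[0.032,-0.018,0.006],[0.044,-0.024,0.008],[0.056,-0.03,0.009]],"delta_rot":[[0,0,0],[0,0,0],[0,0,0],[0,0,0],[0,0,0]],"fingers":[-1,-1,-1,-1,-1]}'
python3 -m crank '{"linear":[[0.008,-0.003,0.001],[0.016,-0.007,0.002],[0.024,-0.01,0.003],[0.03,-0.013,0.003],[0.03,-0.013,0.003]],"delta_rot":[[0,0,0],[0,0,0],[0,0,0],[0,0,0],[0,0,0]],"fingers":[-1,-1,-1,-1,-1]}'
python3 -m crank '{"linear":[[-0.12,0,0],[-0.18,0.05,0.1],[-0.18,0.2,0.25],[-0.18,0.35,0.4],[-0.18,0.48,0.5]],"delta_rot":[[0,0,0],[0,0,0],[0,0,0],[0,0,0],[0,0,0]],"fingers":[-1,-1,-1,-1,-1]}'
python3 -m crank '{"linear":[[0,0,0],[0,0,0]],"delta_rot":[[0,0,0],[0,0,0]],"fingers":[-1,-1]}'
python3 - <<'E'
from h import *
f=wp(); print(observe()["position"],f["xyz"]); cv2.imwrite("pics/w5.png",f["image"][:,:,::-1])
E
```

```text
clock: 20.2
position: [0.4585, 0.2106, 0.0395]
tool_rot: [-3.14, 0.0, 1.503]
force: [-0.0, 0.5, 0.2]
grip_width: -0.0002
finger_force: 0.0
clock: 20.7
position: [0.4659, 0.2078, 0.0409]
tool_rot: [-3.141, -0.001, 1.502]
force: [-8.3, 6.5, -0.5]
grip_width: -0.0002
finger_force: 4.5
clock: 21.2
position: [0.4789, 0.1993, 0.0424]
tool_rot: [-3.139, 0.001, 1.502]
force: [-8.8, -0.0, -5.0]
grip_width: 0.0002
finger_force: 4.3
clock: 21.7
position: [0.4864, 0.1957, 0.043]
tool_rot: [-3.139, 0.002, 1.501]
force: [-6.9, -0.8, -4.1]
grip_width: 0.0
finger_force: 3.7
clock: 22.2
position: [0.4428, 0.3176, 0.1709]
tool_rot: [3.141, -0.001, 1.501]
force: [0.9, -0.5, 0.2]
grip_width: 0.0001
finger_force: 0.0
clock: 22.4
position: [0.4429, 0.3167, 0.1689]
tool_rot: [3.141, -0.0, 1.502]
force: [-0.3, -0.4, -0.3]
grip_width: 0.0
finger_force: 0.0
bbox [  411   142   166   262 35993] size (95.63256072998047, 175.22119140625) centre [0.55096066 0.27757972] yaw rel 4.2451797 stops x,y -0.06278489020218303 0.0016222918889387443
[[0.5019999742507935, 0.36500000953674316], [0.5040000081062317, 0.1899999976158142], [0.5989999771118164, 0.1899999976158142], [0.5979999899864197, 0.3659999966621399]]
[0.44283547 0.31558837 0.16813173] [0.4490744  0.3874704  0.29454579]
```

View pics/w5.png

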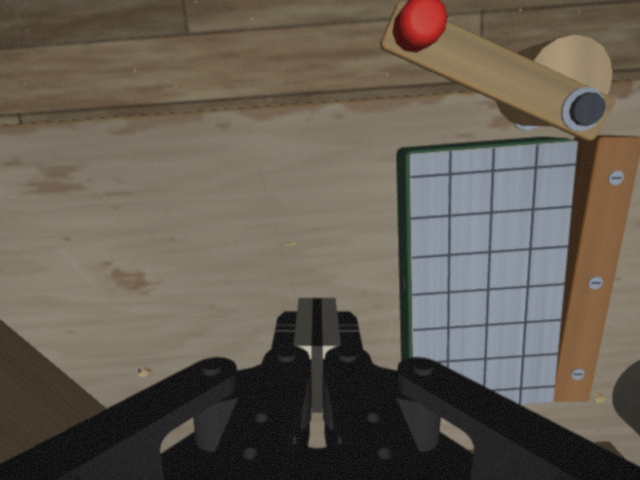

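The wrist view shows the plate (near face at column 405, rear at 575) close in front of the batten (555–640), turned a little ccw, with the left gap larger. Left push.

```bash
python3 -m crank '{"linear":[[0.03,0.166,-0.2],[0.06,0.166,-0.4],[0.1,0.166,-0.512],[0.13,0.166,-0.512],[0.144,0.166,-0.512]],"delta_rot":[[0,0,0],[0,0,0],[0,0,0],[0,0,0],[0,0,0]],"fingers":[-1,-1,-1,-1,-1]}'
python3 -m crank '{"linear":[[0.006,0,0.0],[0.012,0,0.0],[0.018,0,0.0],[0.024,0.003,0.002],[0.03,0.006,0.004]],"delta_rot":[[0,0,0],[0,0,0],[0,0,0],[0,0,0],[0,0,0]],"fingers":[-1,-1,-1,-1,-1]}'
python3 -m crank '{"linear":[[0.01,0.004,0.002],[0.02,0.008,0.004],[0.03,0.012,0.006],[0.04,0.016,0.008],[0.05,0.02,0.009]],"delta_rot":[[0,0,0],[0,0,0],[0,0,0],[0,0,0],[0,0,0]],"fingers":[-1,-1,-1,-1,-1]}'
python3 -m crank '{"linear":[[0.004,0.001,0.001],[0.008,0.002,0.001]],"delta_rot":[[0,0,0],[0,0,0]],"fingers":[-1,-1]}'
```

```text
clock: 22.95
position: [0.4793, 0.3569, 0.0405]
tool_rot: [-3.14, 0.001, 1.5]
force: [-0.2, 0.1, 1.0]
grip_width: -0.0
finger_force: 0.0
clock: 23.45
position: [0.4853, 0.3589, 0.0417]
tool_rot: [-3.14, 0.002, 1.501]
force: [-13.6, -5.7, 4.4]
grip_width: -0.0001
finger_force: 6.5
clock: 23.95
position: [0.4972, 0.3644, 0.0433]
tool_rot: [-3.139, 0.001, 1.502]
force: [-9.9, -0.3, -5.0]
grip_width: -0.0001
finger_force: 4.4
clock: 24.15
position: [0.4991, 0.3651, 0.0436]
tool_rot: [-3.139, 0.001, 1.502]
force: [-9.7, 0.8, -3.9]
grip_width: 0.0001
finger_force: 4.7
```

```bash
python3 -m crank '{"linear":[[0.006,0.002,0.001],[0.011,0.003,0.001],[0.016,0.004,0.002]],"delta_rot":[[0,0,0],[0,0,0],[0,0,0]],"fingers":[-1,-1,-1]}'
python3 -m crank '{"linear":[[-0.12,0,0],[-0.22,-0.05,0.1],[-0.22,-0.2,0.25],[-0.22,-0.35,0.4],[-0.22,-0.46,0.5]],"delta_rot":[[0,0,0],[0,0,0],[0,0,0],[0,0,0],[0,0,0]],"fingers":[-1,-1,-1,-1,-1]}'
python3 -m crank '{"linear":[[0,0,0],[0,0,0]],"delta_rot":[[0,0,0],[0,0,0]],"fingers":[-1,-1]}'
python3 - <<'E'
from h import *
f=wp(); print(observe()["position"],f["xyz"])
E
```

```text
clock: 24.45
position: [0.503, 0.3662, 0.044]
tool_rot: [-3.139, 0.001, 1.502]
force: [-8.7, 1.3, -4.8]
grip_width: -0.0001
finger_force: 4.5
clock: 24.95
position: [0.4497, 0.2497, 0.1713]
tool_rot: [3.141, 0.0, 1.502]
force: [2.0, 0.5, -0.6]
grip_width: -0.0002
finger_force: 0.0
clock: 25.15
position: [0.4505, 0.2505, 0.1703]
tool_rot: [3.14, -0.001, 1.5]
force: [0.6, -0.9, 0.5]
grip_width: 0.0001
finger_force: 0.0
bbox [  390    13   215   310 48109] size (180.04969787597656, 95.52796936035156) centre [0.5564357  0.28012675] yaw rel -4.5473766 stops x,y -0.05749068433635036 0.004526570390103556
[[0.4959999918937683, 0.1979999989271164], [0.5910000205039978, 0.18400000035762787], [0.6169999837875366, 0.3619999885559082], [0.5220000147819519, 0.37599998712539673]]
[0.44991327 0.25130559 0.16952575] [0.45673819 0.32126822 0.29593933]
```

```bash
python3 -m crank '{"linear":[[0,-0.174,-0.2],[0.03,-0.174,-0.4],[0.06,-0.174,-0.52],[0.08,-0.174,-0.52],[0.088,-0.174,-0.52]],"delta_rot":[[0,0,0],[0,0,0],[0,0,0],[0,0,0],[0,0,0]],"fingers":[-1,-1,-1,-1,-1]}'
python3 -m crank '{"linear":[[0.006,0,0.0],[0.012,0,0.0],[0.018,0,0.0],[0.024,-0.004,0.002],[0.03,-0.008,0.004]],"delta_rot":[[0,0,0],[0,0,0],[0,0,0],[0,0,0],[0,0,0]],"fingers":[-1,-1,-1,-1,-1]}'
python3 -m crank '{"linear":[[0.008,-0.005,0.002],[0.016,-0.01,0.004],[0.024,-0.015,0.006],[0.032,-0.019,0.007],[0.04,-0.023,0.008]],"delta_rot":[[0,0,0],[0,0,0],[0,0,0],[0,0,0],[0,0,0]],"fingers":[-1,-1,-1,-1,-1]}'
python3 -m crank '{"linear":[[0.004,-0.002,0.001],[0.008,-0.004,0.001]],"delta_rot":[[0,0,0],[0,0,0]],"fingers":[-1,-1]}'
```

```text
clock: 25.7
position: [0.4715, 0.2089, 0.0395]
tool_rot: [-3.14, -0.0, 1.503]
force: [-0.3, 0.3, 0.9]
grip_width: -0.0003
finger_force: 0.0
clock: 26.2
position: [0.4795, 0.2055, 0.0409]
tool_rot: [3.141, -0.0, 1.501]
force: [-6.1, 4.6, 1.0]
grip_width: 0.0
finger_force: 3.8
clock: 26.7
position: [0.4879, 0.1994, 0.042]
tool_rot: [-3.139, 0.001, 1.502]
force: [-7.9, 0.6, -4.4]
grip_width: 0.0002
finger_force: 4.1
clock: 26.9
position: [0.4897, 0.1984, 0.0422]
tool_rot: [-3.139, 0.001, 1.502]
force: [-9.6, 1.1, -2.7]
grip_width: -0.0001
finger_force: 4.9
```

```bash
python3 -m crank '{"linear":[[0.004,-0.001,0.001],[0.008,-0.002,0.001]],"delta_rot":[[0,0,0],[0,0,0]],"fingers":[-1,-1]}'
python3 -m crank '{"linear":[[-0.12,0,0],[-0.18,0.05,0.1],[-0.18,0.2,0.25],[-0.18,0.35,0.4],[-0.18,0.48,0.5]],"delta_rot":[[0,0,0],[0,0,0],[0,0,0],[0,0,0],[0,0,0]],"fingers":[-1,-1,-1,-1,-1]}'
python3 -m crank '{"linear":[[0,0,0],[0,0,0]],"delta_rot":[[0,0,0],[0,0,0]],"fingers":[-1,-1]}'
python3 - <<'E'
from h import *
f=wp(); print(observe()["position"],f["xyz"])
E
```

```text
clock: 27.1
position: [0.4916, 0.1976, 0.0423]
tool_rot: [-3.138, 0.002, 1.502]
force: [-10.3, -0.5, -1.9]
grip_width: 0.0004
finger_force: 5.4
clock: 27.6
position: [0.4484, 0.3193, 0.1703]
tool_rot: [3.141, -0.001, 1.501]
force: [2.1, 0.1, -0.0]
grip_width: 0.0006
finger_force: 0.0
clock: 27.8
position: [0.4484, 0.3185, 0.1683]
tool_rot: [3.141, -0.0, 1.502]
force: [-0.1, -0.8, -0.1]
grip_width: 0.0
finger_force: 0.0
bbox [  416   149   172   260 35519] size (175.37351989746094, 95.29228210449219) centre [0.5593121  0.27691916] yaw rel 1.8076202 stops x,y -0.05440802747183163 0.0015166585412068542
[[0.5090000033378601, 0.19099999964237213], [0.6039999723434448, 0.18799999356269836], [0.6100000143051147, 0.3630000054836273], [0.5149999856948853, 0.3659999966621399]]
[0.44834264 0.31735759 0.16752729] [0.45458777 0.38922848 0.2939143 ]
```

```bash
python3 -m crank '{"linear":[[0.03,0.16,-0.2],[0.07,0.16,-0.4],[0.12,0.16,-0.508],[0.15,0.16,-0.508],[0.172,0.16,-0.508]],"delta_rot":[[0,0,0],[0,0,0],[0,0,0],[0,0,0],[0,0,0]],"fingers":[-1,-1,-1,-1,-1]}'
python3 -m crank '{"linear":[[0.006,0,0.0],[0.012,0,0.0],[0.018,0,0.0],[0.024,0.003,0.002],[0.03,0.006,0.004]],"delta_rot":[[0,0,0],[0,0,0],[0,0,0],[0,0,0],[0,0,0]],"fingers":[-1,-1,-1,-1,-1]}'
python3 -m crank '{"linear":[[0.006,0.002,0.002],[0.012,0.004,0.004],[0.018,0.006,0.006]],"delta_rot":[[0,0,0],[0,0,0],[0,0,0]],"fingers":[-1,-1,-1]}'
python3 -m crank '{"linear":[[0.004,0.001,0.001]],"delta_rot":[[0,0,0]],"fingers":[-1]}'
```

```text
clock: 28.35
position: [0.4916, 0.3572, 0.041]
tool_rot: [-3.14, 0.001, 1.5]
force: [-0.3, 0.4, 1.0]
grip_width: -0.0003
finger_force: 0.0
clock: 28.85
position: [0.4974, 0.3592, 0.0422]
tool_rot: [-3.14, 0.002, 1.502]
force: [-13.1, -5.7, 3.7]
grip_width: -0.0004
finger_force: 6.2
clock: 29.15
position: [0.5016, 0.3612, 0.0432]
tool_rot: [-3.139, 0.001, 1.502]
force: [-8.3, 0.5, -4.3]
grip_width: -0.0002
finger_force: 4.3
clock: 29.25
position: [0.5026, 0.3616, 0.0434]
tool_rot: [-3.139, 0.001, 1.502]
force: [-9.0, 1.2, -4.4]
grip_width: 0.0003
finger_force: 4.5
```

```bash
python3 -m crank '{"linear":[[0.004,0.001,0.001]],"delta_rot":[[0,0,0]],"fingers":[-1]}'
python3 -m crank '{"linear":[[-0.12,0,0],[-0.22,-0.05,0.1],[-0.22,-0.2,0.25],[-0.22,-0.35,0.4],[-0.22,-0.46,0.5]],"delta_rot":[[0,0,0],[0,0,0],[0,0,0],[0,0,0],[0,0,0]],"fingers":[-1,-1,-1,-1,-1]}'
python3 -m crank '{"linear":[[0,0,0],[0,0,0]],"delta_rot":[[0,0,0],[0,0,0]],"fingers":[-1,-1]}'
python3 - <<'E'
from h import *
f=wp(); print(observe()["position"],f["xyz"])
E
```

```text
clock: 29.35
position: [0.5035, 0.3619, 0.0436]
tool_rot: [-3.139, 0.001, 1.502]
force: [-9.3, 1.7, -4.3]
grip_width: -0.0002
finger_force: 4.6
clock: 29.85
position: [0.4501, 0.2454, 0.1709]
tool_rot: [3.14, 0.0, 1.502]
force: [1.5, -1.0, -0.0]
grip_width: 0.0002
finger_force: 0.0
clock: 30.05
position: [0.451, 0.2463, 0.1698]
tool_rot: [3.14, -0.001, 1.5]
force: [0.6, 0.7, -0.3]
grip_width: -0.0001
finger_force: 0.0
bbox [  405     5   202   310 48846] size (179.17555236816406, 95.29948425292969) centre [0.5613686  0.27904606] yaw rel -1.3820751 stops x,y -0.052497027367041364 0.00377517573532298
[[0.5059999823570251, 0.1940000057220459], [0.6010000109672546, 0.1860000044107437], [0.6169999837875366, 0.36399999260902405], [0.5220000147819519, 0.37299999594688416]]
[0.4504258  0.24702604 0.16909633] [0.45720186 0.31700981 0.29548762]
```

```bash
python3 -m crank '{"linear":[[0,-0.18,-0.2],[0.04,-0.18,-0.4],[0.09,-0.18,-0.518],[0.11,-0.18,-0.518],[0.126,-0.18,-0.518]],"delta_rot":[[0,0,0],[0,0,0],[0,0,0],[0,0,0],[0,0,0]],"fingers":[-1,-1,-1,-1,-1]}'
python3 -m crank '{"linear":[[0.006,0,0.0],[0.012,0,0.0],[0.018,0,0.001],[0.024,-0.004,0.003],[0.03,-0.008,0.005]],"delta_rot":[[0,0,0],[0,0,0],[0,0,0],[0,0,0],[0,0,0]],"fingers":[-1,-1,-1,-1,-1]}'
python3 -m crank '{"linear":[[0.004,-0.002,0.002],[0.008,-0.004,0.003],[0.012,-0.006,0.004]],"delta_rot":[[0,0,0],[0,0,0],[0,0,0]],"fingers":[-1,-1,-1]}'
python3 -m crank '{"linear":[[0.004,-0.001,0.001]],"delta_rot":[[0,0,0]],"fingers":[-1]}'
```

```text
clock: 30.6
position: [0.4812, 0.2032, 0.0393]
tool_rot: [-3.139, -0.0, 1.503]
force: [0.2, 0.4, 0.7]
grip_width: -0.0
finger_force: 0.0
clock: 31.1
position: [0.4891, 0.2, 0.0412]
tool_rot: [-3.141, -0.001, 1.502]
force: [-9.7, 6.7, 0.5]
grip_width: -0.0003
finger_force: 5.0
clock: 31.4
position: [0.491, 0.1984, 0.0415]
tool_rot: [-3.139, 0.0, 1.502]
force: [-8.0, 2.4, -3.9]
grip_width: -0.0001
finger_force: 4.1
clock: 31.5
position: [0.4919, 0.1979, 0.0416]
tool_rot: [-3.139, 0.001, 1.502]
force: [-9.1, 0.8, -4.3]
grip_width: -0.0001
finger_force: 4.1
```

```bash
python3 -m crank '{"linear":[[0.003,-0.001,0.001]],"delta_rot":[[0,0,0]],"fingers":[-1]}' | grep -E "pos|force:"
python3 -m crank '{"linear":[[0.003,-0.001,0.001]],"delta_rot":[[0,0,0]],"fingers":[-1]}' | grep -E "pos|force:"
```

```text
position: [0.4926, 0.1975, 0.0418]
force: [-8.8, 0.5, -4.1]
finger_force: 4.2
position: [0.4932, 0.1971, 0.042]
force: [-8.9, 0.4, -4.2]
finger_force: 4.3
```

```bash
python3 -m crank '{"linear":[[0.003,-0.001,0.001]],"delta_rot":[[0,0,0]],"fingers":[-1]}' | grep -E "pos|force:"
python3 -m crank '{"linear":[[0.003,-0.001,0.001]],"delta_rot":[[0,0,0]],"fingers":[-1]}' | grep -E "pos|force:"
```

```text
position: [0.4939, 0.1968, 0.0422]
force: [-9.2, 0.1, -4.1]
finger_force: 4.4
position: [0.4943, 0.1966, 0.0423]
force: [-13.3, 2.0, -5.6]
finger_force: 6.8
```

Force is rising, so the right corner is at the batten. Now the left end once more.

```bash
python3 -m crank '{"linear":[[-0.12,0,0],[-0.18,0.05,0.1],[-0.18,0.2,0.25],[-0.18,0.35,0.4],[-0.18,0.48,0.5]],"delta_rot":[[0,0,0],[0,0,0],[0,0,0],[0,0,0],[0,0,0]],"fingers":[-1,-1,-1,-1,-1]}' >/dev/null
python3 -m crank '{"linear":[[0,0,0],[0,0,0]],"delta_rot":[[0,0,0],[0,0,0]],"fingers":[-1,-1]}' |grep pos
python3 - <<'E'
from h import *
f=wp(); print(observe()["position"],f["xyz"])
E
```

```text
position: [0.4513, 0.3173, 0.1683]
bbox [  415   148   175   260 35873] size (175.343994140625, 106.24132537841797) centre [0.56802887 0.27647525] yaw rel 1.2965653 stops x,y -0.04568101012874781 0.001651422710726528
[[0.5109999775886536, 0.19099999964237213], [0.6169999837875366, 0.18700000643730164], [0.625, 0.3619999885559082], [0.5189999938011169, 0.3659999966621399]]
[0.45132747 0.31609418 0.16755242] [0.45755474 0.38798852 0.29399157]
```

```bash
python3 -m crank '{"linear":[[0.03,0.166,-0.2],[0.08,0.166,-0.4],[0.13,0.166,-0.508],[0.16,0.166,-0.508],[0.178,0.166,-0.508]],"delta_rot":[[0,0,0],[0,0,0],[0,0,0],[0,0,0],[0,0,0]],"fingers":[-1,-1,-1,-1,-1]}'| grep -E "pos|force:"
python3 -m crank '{"linear":[[0.006,0,0.0],[0.012,0,0.0],[0.018,0,0.001],[0.024,0.003,0.003]],"delta_rot":[[0,0,0],[0,0,0],[0,0,0],[0,0,0]],"fingers":[-1,-1,-1,-1]}'| grep -E "pos|force:"
python3 -m crank '{"linear":[[0.004,0.002,0.002]],"delta_rot":[[0,0,0]],"fingers":[-1]}'| grep -E "pos|force:"
python3 -m crank '{"linear":[[0.004,0.001,0.002]],"delta_rot":[[0,0,0]],"fingers":[-1]}'| grep -E "pos|force:"
```

```text
position: [0.4961, 0.3574, 0.0407]
force: [-0.1, 0.3, 0.9]
finger_force: 0.0
position: [0.5012, 0.359, 0.0425]
force: [-11.3, -4.2, 3.8]
finger_force: 5.3
position: [0.5014, 0.3591, 0.0425]
force: [-11.8, -4.2, 2.7]
finger_force: 5.8
position: [0.5021, 0.3595, 0.0428]
force: [-9.5, -1.3, -3.9]
finger_force: 4.5
```

```bash
python3 -m crank '{"linear":[[0.004,0.001,0.001]],"delta_rot":[[0,0,0]],"fingers":[-1]}'| grep -E "pos|force:"
python3 -m crank '{"linear":[[0.004,0.001,0.001]],"delta_rot":[[0,0,0]],"fingers":[-1]}'| grep -E "pos|force:"
```

```text
position: [0.5032, 0.36, 0.0429]
force: [-9.2, -0.2, -4.7]
finger_force: 4.3
position: [0.5041, 0.3604, 0.0431]
force: [-8.4, 0.7, -4.9]
finger_force: 4.3
```

```bash
python3 -m crank '{"linear":[[0.003,0.001,0.001]],"delta_rot":[[0,0,0]],"fingers":[-1]}'| grep -E "pos|force:"
python3 -m crank '{"linear":[[0.003,0.001,0.001]],"delta_rot":[[0,0,0]],"fingers":[-1]}'| grep -E "pos|force:"
```

```text
position: [0.5049, 0.3607, 0.0433]
force: [-8.2, 0.7, -4.2]
finger_force: 4.3
position: [0.5051, 0.3608, 0.0434]
force: [-13.1, -0.9, -5.0]
finger_force: 6.6
```

```bash
python3 -m crank '{"linear":[[-0.12,0,-0.01],[-0.12,-0.2,-0.012],[-0.12,-0.4,-0.012],[-0.12,-0.6,-0.012],[-0.12,-0.644,-0.012]],"delta_rot":[[0,0,0],[0,0,0],[0,0,0],[0,0,0],[0,0,0]],"fingers":[-1,-1,-1,-1,-1]}'| grep -E "pos|force:"
python3 -m crank '{"linear":[[0.03,0,0],[0.045,0,0.0],[0.053,0,0.0],[0.059,0,0.0],[0.065,0,0.001]],"delta_rot":[[0,0,0],[0,0,0],[0,0,0],[0,0,0],[0,0,0]],"fingers":[-1,-1,-1,-1,-1]}'| grep -E "pos|force:"
python3 -m crank '{"linear":[[0.005,0,0.001]],"delta_rot":[[0,0,0]],"fingers":[-1]}'| grep -E "pos|force:"
```

```text
position: [0.4775, 0.194, 0.041]
force: [-0.1, 0.4, -0.3]
finger_force: 0.0
position: [0.4928, 0.2011, 0.0407]
force: [-10.4, 3.8, 0.1]
finger_force: 5.1
position: [0.4931, 0.2009, 0.0408]
force: [-11.6, 2.0, -0.7]
finger_force: 5.8
```

```bash
python3 -m crank '{"linear":[[0.004,-0.001,0.002]],"delta_rot":[[0,0,0]],"fingers":[-1]}'| grep -E "pos|force:"
python3 -m crank '{"linear":[[0.003,-0.001,0.001]],"delta_rot":[[0,0,0]],"fingers":[-1]}'| grep -E "pos|force:"
python3 -m crank '{"linear":[[0.002,-0.001,0.001]],"delta_rot":[[0,0,0]],"fingers":[-1]}'| grep -E "pos|force:"
```

```text
position: [0.494, 0.2004, 0.0411]
force: [-9.0, 1.4, -3.1]
finger_force: 4.2
position: [0.4945, 0.2, 0.0412]
force: [-13.8, 3.2, -5.7]
finger_force: 6.5
position: [0.4945, 0.2, 0.0413]
force: [-13.9, 6.0, -6.0]
finger_force: 7.1
```

Both corners are essentially home. Back off, lift, and look at the lever from close by.

```bash
python3 -m crank '{"linear":[[-0.12,0,0],[-0.18,0.1,0.2],[-0.18,0.3,0.4],[-0.18,0.48,0.6],[-0.18,0.64,0.7]],"delta_rot":[[0,0,0],[0,0,0],[0,0,0],[0,0,0],[0,0,0]],"fingers":[-1,-1,-1,-1,-1]}' |grep pos
python3 -m crank '{"linear":[[0,0.1,0],[0,0.1,0],[0,0.1,0]],"delta_rot":[[0,0,0],[0,0,0],[0,0,0]],"fingers":[-1,-1,-1]}' |grep pos
python3 - <<'E'
from h import *
f=wp(); print(observe()["position"],f["xyz"],f["orientation"])
h,s,v=hsv(f); m,st=big(((h<5)|(h>174))&(s>170)&(v>90)); print("knob",st)
cv2.imwrite("pics/w6.png",f["image"][:,:,::-1])
E
```

```text
position: [0.4519, 0.3285, 0.1929]
position: [0.4517, 0.3525, 0.1903]
bbox [  411   202   171   210 24880] size (160.14291381835938, 107.15979766845703) centre [0.5701808  0.28423098] yaw rel -0.10493255 stops x,y -0.04404783692369102 0.009532713312192742
[[0.5109999775886536, 0.20800000429153442], [0.6179999709129333, 0.20100000500679016], [0.6290000081062317, 0.36000001430511475], [0.5220000147819519, 0.36800000071525574]]
[0.45201021 0.35168885 0.19016635] [0.45809831 0.4233516  0.315903  ] [ 2.85650992e+00 -3.79439163e-04 -6.82679981e-02]
knob [ 376   86   41   41 1028]
```

View pics/w6.png

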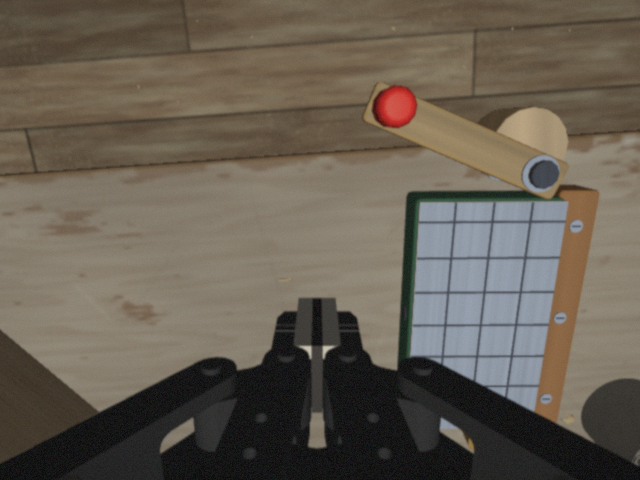

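The view shows the plate flush and parallel with the batten (near face at column 410, rear at 565), the red knob at (397,106) and the pivot at (541,174).

Run:
```python
from h import *
np.set_printoptions(precision=4,suppress=True)
f=grab_frame("wrist"); K=ray(f,[(397,106)],.088)[0]; P=ray(f,[(541,174)],.061)[0]
print(K,P,np.hypot(*(K-P)[:2]))
a=np.arctan2(K[1]-P[1],K[0]-P[0]); print("ang",np.degrees(a))
r=.1
for t in range(0,131,10):
    b=a+np.radians(t); k=P[:2]+r*np.array([np.cos(b),np.sin(b)]); tang=np.array([-np.sin(b),np.cos(b)])
    print(t,"knob",k,"tcp behind",k-tang*.0245)
```

```text
[0.5001 0.4265 0.088 ] [0.5906 0.3822 0.061 ] 0.10077474852005089
ang 153.888472545244
0 knob [0.5008 0.4262] tcp behind [0.5116 0.4482]
10 knob [0.4945 0.4099] tcp behind [0.5013 0.4335]
20 knob [0.4912 0.3928] tcp behind [0.4938 0.4172]
30 knob [0.4908 0.3754] tcp behind [0.4892 0.3999]
40 knob [0.4935 0.3582] tcp behind [0.4877 0.382 ]
50 knob [0.4992 0.3417] tcp behind [0.4893 0.3641]
60 knob [0.5076 0.3264] tcp behind [0.4939 0.3468]
70 knob [0.5185 0.3129] tcp behind [0.5016 0.3305]
80 knob [0.5317 0.3014] tcp behind [0.5119 0.3158]
90 knob [0.5466 0.2924] tcp behind [0.5246 0.3032]
100 knob [0.5629 0.2861] tcp behind [0.5393 0.2929]
110 knob [0.58   0.2828] tcp behind [0.5556 0.2854]
120 knob [0.5974 0.2824] tcp behind [0.573  0.2808]
130 knob [0.6146 0.2851] tcp behind [0.5908 0.2792]
```

```bash
python3 -m crank '{"linear":[[0.248,0.416,0],[0.248,0.416,0],[0.248,0.416,0],[0.248,0.416,-0.2],[0.248,0.416,-0.4]],"delta_rot":[[0,0,0],[0,0,0],[0,0,0],[0,0,0],[0,0,0]],"fingers":[-1,-1,-1,-1,-1]}'| grep -E "pos|force:"
python3 -m crank '{"linear":[[0,0,-0.028],[0,0,-0.028]],"delta_rot":[[0,0,0],[0,0,0]],"fingers":[-1,-1]}'| grep -E "pos|force:"
python3 -m crank '{"linear":[[-0.005,-0.016,0],[-0.01,-0.031,0],[-0.02,-0.046,0],[-0.032,-0.06,0],[-0.042,-0.075,0]],"delta_rot":[[0,0,0],[0,0,0],[0,0,0],[0,0,0],[0,0,0]],"fingers":[-1,-1,-1,-1,-1]}'| grep -E "pos|force:"
```

```text
position: [0.515, 0.456, 0.0896]
force: [1.3, 0.5, -1.5]
finger_force: 0.0
position: [0.5141, 0.4553, 0.0832]
force: [0.1, 0.9, 1.2]
finger_force: 0.0
position: [0.5041, 0.4374, 0.0846]
force: [3.3, 2.5, 1.7]
finger_force: 1.7
```

```bash
python3 -m crank '{"linear":[[-0.009,-0.015,0],[-0.017,-0.03,0],[-0.025,-0.046,0],[-0.032,-0.062,0],[-0.039,-0.079,0]],"delta_rot":[[0,0,0],[0,0,0],[0,0,0],[0,0,0],[0,0,0]],"fingers":[-1,-1,-1,-1,-1]}'| grep -E "pos|force:"
python3 -m crank '{"linear":[[-0.005,-0.017,0],[-0.01,-0.034,0],[-0.014,-0.051,0],[-0.018,-0.068,0],[-0.02,-0.085,0]],"delta_rot":[[0,0,0],[0,0,0],[0,0,0],[0,0,0],[0,0,0]],"fingers":[-1,-1,-1,-1,-1]}'| grep -E "pos|force:"
python3 -m crank '{"linear":[[-0.002,-0.017,0],[-0.003,-0.034,0],[-0.004,-0.051,0],[-0.004,-0.068,0],[-0.003,-0.085,0]],"delta_rot":[[0,0,0],[0,0,0],[0,0,0],[0,0,0],[0,0,0]],"fingers":[-1,-1,-1,-1,-1]}'| grep -E "pos|force:"
```

```text
position: [0.4938, 0.4174, 0.0835]
force: [2.7, 2.4, -0.7]
finger_force: 1.6
position: [0.4891, 0.3962, 0.0838]
force: [1.9, 2.6, 0.1]
finger_force: 1.9
position: [0.4885, 0.3751, 0.0839]
force: [3.5, 4.6, 1.8]
finger_force: 2.4
```

```bash
python3 -m crank '{"linear":[[0.001,-0.017,0],[0.003,-0.035,0],[0.006,-0.053,0],[0.01,-0.072,0],[0.015,-0.09,0]],"delta_rot":[[0,0,0],[0,0,0],[0,0,0],[0,0,0],[0,0,0]],"fingers":[-1,-1,-1,-1,-1]}'| grep -E "pos|force:"
python3 -m crank '{"linear":[[0.005,-0.014,0],[0.011,-0.029,0],[0.017,-0.043,0],[0.024,-0.058,0]],"delta_rot":[[0,0,0],[0,0,0],[0,0,0],[0,0,0]],"fingers":[-1,-1,-1,-1]}'| grep -E "pos|force:"
```

```text
position: [0.4919, 0.3524, 0.0837]
force: [0.1, 3.9, 1.3]
finger_force: 1.7
position: [0.4977, 0.3394, 0.0838]
force: [-1.3, 12.1, -1.2]
finger_force: 5.9
```

The lever starts to load at about 65° (12 N). I'll back off, turn the tool 30° so its face pushes along the arc, and go on.

```bash
python3 -m crank '{"linear":[[-0.04,0.03,0],[-0.04,0.03,0],[-0.04,0.03,0],[-0.04,0.03,0],[-0.04,0.03,0]],"delta_rot":[[0,0,0],[0,0,-0.3],[0,0,-0.6],[0,0,-0.9],[0,0,-1]],"fingers":[-1,-1,-1,-1,-1]}'| grep -E "pos|force:|rot"
python3 -m crank '{"linear":[[0,-0.024,0],[0,-0.048,0],[0,-0.048,0]],"delta_rot":[[0,0,0],[0,0,0],[0,0,0]],"fingers":[-1,-1,-1]}'| grep -E "pos|force:"
python3 - <<'E'
from h import *
np.set_printoptions(precision=4,suppress=True)
f=grab_frame("wrist"); h,s,v=hsv(f); m,st=big(((h<5)|(h>174))&(s>170)&(v>90)); print(st)
k=ray(f,[(st[0]+st[2]/2,st[1]+st[3]/2)],.08)[0];P=np.array([.5906,.3822]);print(k,np.degrees(np.arctan2(*(k[:2]-P)[::-1]))%360-153.9,observe()["clock"])
r,_=wplate(f) if 0 else (0,0); cv2.imwrite("pics/w7.png",f["image"][:,:,::-1])
E
```

```text
position: [0.4874, 0.3452, 0.0834]
tool_rot: [3.141, 0.002, 0.972]
force: [-0.2, 0.7, -0.0]
finger_force: 0.0
position: [0.4881, 0.3321, 0.0834]
force: [-0.3, -0.2, 0.0]
finger_force: 0.0
[ 364  309   63   58 2835]
[0.512  0.3168 0.08  ] 65.8577542813799 40.9
```

View pics/w7.png

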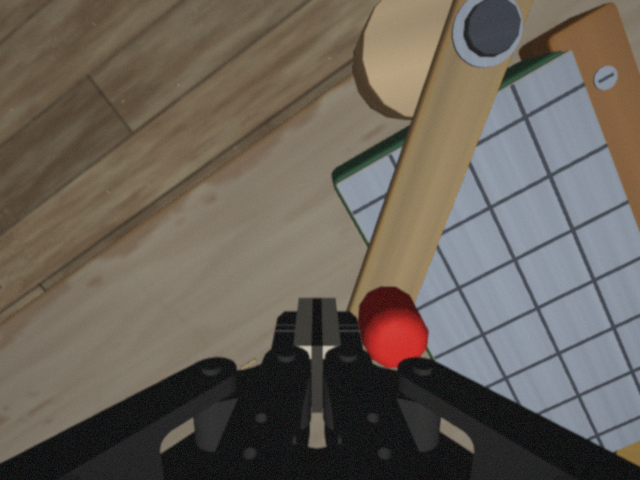

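The wrist view shows the knob at (395,330), right ahead of the finger. The lever lies over the plate's left end, and the disc touches the plate's left side near (410,115).

```bash
python3 -m crank '{"linear":[[0.013,-0.007,0],[0.026,-0.014,0],[0.038,-0.02,0],[0.047,-0.029,0],[0.056,-0.037,0]],"delta_rot":[[0,0,0],[0,0,0],[0,0,0],[0,0,0],[0,0,0]],"fingers":[-1,-1,-1,-1,-1]}'| grep -E "pos|force:"
python3 -m crank '{"linear":[[0.008,-0.007,0],[0.015,-0.014,0],[0.023,-0.02,0]],"delta_rot":[[0,0,0],[0,0,0],[0,0,0]],"fingers":[-1,-1,-1]}'| grep -E "pos|force:"
```

```text
position: [0.4996, 0.3246, 0.083]
force: [-17.1, -1.2, 3.9]
finger_force: 7.1
position: [0.5054, 0.3195, 0.083]
force: [-16.4, 0.0, 2.4]
finger_force: 6.4
```

```bash
python3 -m crank '{"linear":[[0.007,-0.01,0],[0.014,-0.02,0],[0.022,-0.029,0]],"delta_rot":[[0,0,0],[0,0,0],[0,0,0]],"fingers":[-1,-1,-1]}'| grep -E "pos|force:"
python3 -m crank '{"linear":[[0.008,-0.009,0],[0.017,-0.017,0],[0.026,-0.025,0]],"delta_rot":[[0,0,0],[0,0,0],[0,0,0]],"fingers":[-1,-1,-1]}'| grep -E "pos|force:"
```

```text
position: [0.5117, 0.3133, 0.0831]
force: [-6.8, 7.7, -4.6]
finger_force: 5.3
position: [0.5185, 0.3077, 0.0833]
force: [-7.5, 9.7, -5.0]
finger_force: 5.5
```

```bash
python3 -m crank '{"linear":[[0.01,-0.007,0],[0.02,-0.014,0],[0.03,-0.02,0],[0.04,-0.026,0],[0.05,-0.032,0]],"delta_rot":[[0,0,0],[0,0,0],[0,0,0],[0,0,0],[0,0,0]],"fingers":[-1,-1,-1,-1,-1]}'| grep -E "pos|force:"
python3 -m crank '{"linear":[[0.01,-0.006,0],[0.02,-0.012,0],[0.03,-0.017,0],[0.04,-0.021,0]],"delta_rot":[[0,0,0],[0,0,0],[0,0,0],[0,0,0]],"fingers":[-1,-1,-1,-1]}'| grep -E "pos|force:"
```

```text
position: [0.5309, 0.3002, 0.0833]
force: [-6.1, 12.7, -6.1]
finger_force: 6.1
position: [0.5409, 0.2955, 0.0834]
force: [-7.6, 14.2, -5.4]
finger_force: 6.9
```

```bash
python3 -m crank '{"linear":[[0.01,0.0,0],[0.02,0.001,0],[0.03,0.002,0]],"delta_rot":[[0,0,0],[0,0,0],[0,0,0]],"fingers":[-1,-1,-1]}'| grep -E "pos|force:"
python3 -m crank '{"linear":[[0.01,0.001,0],[0.02,0.001,0]],"delta_rot":[[0,0,0],[0,0,0]],"fingers":[-1,-1]}'| grep -E "pos|force:"
```

```text
position: [0.5481, 0.2938, 0.0832]
force: [-12.4, -0.6, 3.6]
finger_force: 4.9
position: [0.5531, 0.2936, 0.0831]
force: [-12.7, -0.2, 2.9]
finger_force: 4.7
```

```bash
python3 -m crank '{"linear":[[0.01,0.0,0],[0.02,0.0,0]],"delta_rot":[[0,0,0],[0,0,0]],"fingers":[-1,-1]}'| grep -E "pos|force:"
python3 -m crank '{"linear":[[0.008,0.0,0],[0.016,0.0,0]],"delta_rot":[[0,0,0],[0,0,0]],"fingers":[-1,-1]}'| grep -E "pos|force:|clock"
```

```text
position: [0.558, 0.2935, 0.0831]
force: [-14.2, 0.8, 3.1]
finger_force: 6.2
clock: 44.1
position: [0.5611, 0.2937, 0.083]
force: [-21.5, -1.1, 6.7]
finger_force: 9.0
```

The force rose to 22 N, so the cam bites. Back off, lift and check.

```bash
python3 -m crank '{"linear":[[-0.05,0.02,0],[-0.15,0.05,0.1],[-0.25,0.1,0.3],[-0.3,0.1,0.5],[-0.3,0.1,0.6]],"delta_rot":[[0,0,0],[0,0,0],[0,0,0],[0,0,0],[0,0,0]],"fingers":[-1,-1,-1,-1,-1]}'| grep -E "pos|force:"
python3 -m crank '{"linear":[[0,-0.25,0.2],[0,-0.25,0.2],[0,-0.25,0.2],[0,-0.25,0.2]],"delta_rot":[[0,0,0.5],[0,0,1],[0,0,1],[0,0,1]],"fingers":[-1,-1,-1,-1]}'| grep -E "pos|force:|clock"
python3 - <<'E'
from h import *
np.set_printoptions(precision=4,suppress=True)
f=wp(); h,s,v=hsv(f); m,st=big(((h<5)|(h>174))&(s>170)&(v>90)); print(st)
k=ray(f,[(st[0]+st[2]/2,st[1]+st[3]/2)],.085)[0];P=np.array([.5906,.3822]);print(k,np.degrees(np.arctan2(*(k[:2]-P)[::-1]))%360-153.9,observe()["position"])
cv2.imwrite("pics/w8.png",f["image"][:,:,::-1])
import pickle; pickle.dump(f,open("f8.pkl","wb"))
E
```

```text
position: [0.4872, 0.3198, 0.2368]
force: [1.4, -0.3, -0.2]
finger_force: 0.0
clock: 45.0
position: [0.4891, 0.2552, 0.2845]
force: [-0.6, 0.1, -0.8]
finger_force: 0.0
bbox [  343    82   121   202 18865] size (174.56932067871094, 95.45599365234375) centre [0.5636 0.2641] yaw rel 0.087637424 stops x,y -0.04929884915244643 -0.011001950013220812
[[0.5099999904632568, 0.18000000715255737], [0.6060000061988831, 0.17399999499320984], [0.6169999837875366, 0.3479999899864197], [0.5220000147819519, 0.3540000021457672]]
[423 157  27  26 525]
[0.5848 0.2838 0.085 ] 112.73824503266573 [0.4889 0.2556 0.2841]
```

View pics/w8.png

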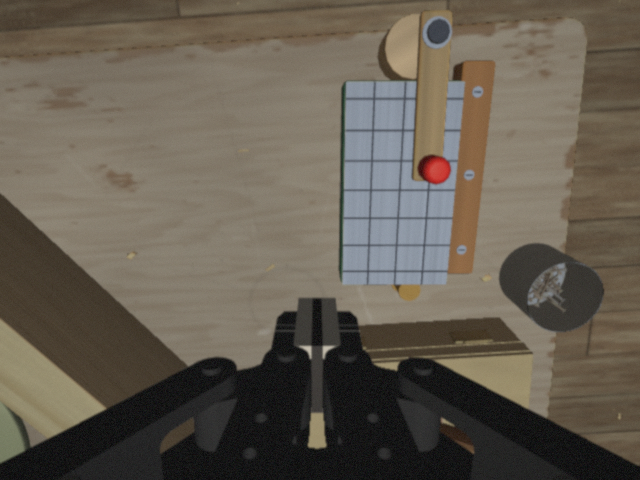

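The plate sits at stops (−49.3, −11.0) mm with yaw 0.1°, against the dog at (409,292) and the batten. The lever is at 113°, knob (435,170). There is time for a slow, square push on the knob to confirm and tighten.

```bash
python3 -m crank '{"linear":[[0.164,0.118,0],[0.164,0.118,-0.2],[0.164,0.118,-0.4],[0.164,0.118,-0.6],[0.164,0.118,-0.805]],"delta_rot":[[0,0,0],[0,0,0],[0,0,0],[0,0,0],[0,0,0]],"fingers":[-1,-1,-1,-1,-1]}'| grep -E "pos|force:"
python3 -m crank '{"linear":[[0,0,0],[0.04,0,0],[0.08,0,0],[0.09,0,0],[0.1,0,0]],"delta_rot":[[0,0,0],[0,0,0],[0,0,0],[0,0,0],[0,0,0]],"fingers":[-1,-1,-1,-1,-1]}'| grep -E "pos|force:|rot"
python3 -m crank '{"linear":[[0.004,0,0.001],[0.008,0,0.001]],"delta_rot":[[0,0,0],[0,0,0]],"fingers":[-1,-1]}'| grep -E "pos|force:|clock"
```

```text
position: [0.5294, 0.2856, 0.0818]
force: [2.0, 1.2, -1.2]
finger_force: 0.0
position: [0.556, 0.2855, 0.0853]
tool_rot: [3.14, -0.001, 1.5]
force: [0.6, -0.8, 0.6]
finger_force: 0.0
clock: 46.25
position: [0.5569, 0.2855, 0.0844]
force: [0.3, 0.5, 0.1]
finger_force: 0.0
```

```bash
python3 -m crank '{"linear":[[0.004,0,0],[0.008,0,0]],"delta_rot":[[0,0,0],[0,0,0]],"fingers":[-1,-1]}'| grep -E "pos|force:"
python3 -m crank '{"linear":[[0.003,0,0.001]],"delta_rot":[[0,0,0]],"fingers":[-1]}'| grep -E "pos|force:"
python3 -m crank '{"linear":[[0.002,0,0.001]],"delta_rot":[[0,0,0]],"fingers":[-1]}'| grep -E "pos|force:"
```

```text
position: [0.5586, 0.2855, 0.084]
force: [-3.9, -1.0, 2.2]
finger_force: 2.5
position: [0.5588, 0.2855, 0.084]
force: [-8.1, -0.6, 1.3]
finger_force: 3.9
position: [0.5588, 0.2855, 0.084]
force: [-8.9, 0.8, -0.5]
finger_force: 4.3
```

```bash
python3 -m crank '{"linear":[[0.003,0,0]],"delta_rot":[[0,0,0]],"fingers":[-1]}'| grep -E "pos|force:"
python3 -m crank '{"linear":[[0.003,0,0]],"delta_rot":[[0,0,0]],"fingers":[-1]}'| grep -E "pos|force:"
python3 -m crank '{"linear":[[0.002,0,0]],"delta_rot":[[0,0,0]],"fingers":[-1]}'| grep -E "pos|force:"
```

```text
position: [0.5592, 0.2854, 0.084]
force: [-11.7, -0.9, 3.3]
finger_force: 6.1
position: [0.5595, 0.2854, 0.0839]
force: [-15.3, -1.5, 5.3]
finger_force: 7.5
position: [0.5598, 0.2854, 0.0839]
force: [-15.6, -2.6, 6.5]
finger_force: 7.8
```

```bash
python3 -m crank '{"linear":[[0.003,0,0.002]],"delta_rot":[[0,0,0]],"fingers":[-1]}'| grep -E "pos|force:"
python3 -m crank '{"linear":[[0.002,0,0.001]],"delta_rot":[[0,0,0]],"fingers":[-1]}'| grep -E "pos|force:"
```

```text
position: [0.5602, 0.2854, 0.0842]
force: [-15.6, -1.5, -1.3]
finger_force: 7.7
position: [0.5604, 0.2854, 0.0842]
force: [-16.9, -0.9, -0.7]
finger_force: 8.7
```

```bash
python3 -m crank '{"linear":[[0.003,0,0.001]],"delta_rot":[[0,0,0]],"fingers":[-1]}'| grep -E "pos|force:"
python3 -m crank '{"linear":[[0.002,0,0.001]],"delta_rot":[[0,0,0]],"fingers":[-1]}'| grep -E "pos|force:"
```

```text
position: [0.5607, 0.2854, 0.0842]
force: [-17.8, -1.8, -1.4]
finger_force: 9.1
position: [0.5609, 0.2853, 0.0843]
force: [-20.4, -0.9, -3.4]
finger_force: 10.1
```

```bash
python3 -m crank '{"linear":[[-0.05,0,0],[-0.15,0,0.1],[-0.25,0,0.3],[-0.28,-0.1,0.5],[-0.28,-0.12,0.7]],"delta_rot":[[0,0,0],[0,0,0],[0,0,0],[0,0,0],[0,0,0]],"fingers":[-1,-1,-1,-1,-1]}'| grep -E "pos|force:"
python3 -m crank '{"linear":[[0,0,0],[0,0,0],[0,0,0]],"delta_rot":[[0,0,0],[0,0,0],[0,0,0]],"fingers":[-1,-1,-1]}'| grep -E "pos|force:|clock"
python3 - <<'E'
from h import *
np.set_printoptions(precision=4,suppress=True)
f=wp(); h,s,v=hsv(f); m,st=big(((h<5)|(h>174))&(s>170)&(v>90)); print(st)
k=ray(f,[(st[0]+st[2]/2,st[1]+st[3]/2)],.085)[0];P=np.array([.5906,.3822]);print(k,np.degrees(np.arctan2(*(k[:2]-P)[::-1]))%360-153.9)
E
```

```text
position: [0.4935, 0.256, 0.2509]
force: [1.6, -0.8, 0.5]
finger_force: 0.0
clock: 48.15
position: [0.4947, 0.2571, 0.2489]
force: [0.3, -0.6, -0.8]
finger_force: 0.0
bbox [  340    80   133   222 22732] size (175.37416076660156, 95.46514892578125) centre [0.5636 0.264 ] yaw rel 0.08215952 stops x,y -0.04930914145868926 -0.011113204919417823
[[0.5099999904632568, 0.18000000715255737], [0.6060000061988831, 0.17299999296665192], [0.6169999837875366, 0.3479999899864197], [0.5220000147819519, 0.35499998927116394]]
[428 163  31  30 674]
[0.585  0.2839 0.085 ] 112.85453632624538
```

```bash
python3 -c "
from workcell import bot
print(bot.job_done())"
```

```text
the job is handed in; nothing more can be done
None
```

Job handed in at about 48 s: the last look put the plate square against the batten and the dog at (−49, −11) mm. The highest push I read was about 23 N on either the plate or the lever. The lever bit at 113° and stayed there when released, but I couldn't measure the cam's clamping force on the plate.

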